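# Sort the drawer oddments back into their organiser trays

## Task

Put the kitchen-drawer oddments back into the four empty bamboo organiser trays, each kind in a tray of its own, which is the only way they all fit: the gas lighter along the longest tray, the peeler along the second longest, the egg timer upright in the square tray, and both tealights side by side in the short narrow tray. Everything must end up flat on the tray's bottom and let go, the two tealights not on top of one another, and the pepper mill and the green-and-white mug stay standing where they are.

Things in the scene. Friction and masses are not known exactly. Their poses are not given: they have to be found in the camera images.
- gas_lighter_mid (a point): Gas lighter lying on its side, red handle, thin steel neck; 243 mm long, 17 high. Point: middle of its length, 8.5 mm above what it lies on. y runs along it: handle y = -19 to +122 mm (29 wide, x = -12 to +17; small trigger to x = -17 at y = 5 to 15), neck y = -122 to -19 (8 thick, at x = 4). Grip across the handle at y = +45, x = +2, where it balances; z up. 60 g.
- peeler_mid (a point): Dark blue vegetable peeler lying flat (blade end about 4 degrees low), 170 mm long, 25 wide, 18 high. Point: middle of its length, 9 mm above what it lies on. x runs along it: handle x = -85 to +20 mm (up to 24 wide, 17 high), thin low blade (14 wide, 6 high) on to x = +85. Grip across the handle near x = -25, where it balances; z up. 70 g.
- egg_timer_mid (a point): Round red-and-white wind-up egg timer, 65 mm in diameter, 52 mm high in all, with a grip ridge across its top; nothing on it turns here. This point is on its axis, half-way up (26 mm above what it stands on); z up. It may be gripped across any diameter. 110 g.
- tealight_1_mid (a point): Tealight candle in a metal cup, 38 mm in diameter, 15 mm high, one of two alike. This point is on its axis, half-way up (7.5 mm above what it stands on); z up. 18 g.
- tealight_2_mid (a point): The other tealight, same as the first: 38 mm in diameter, 15 mm high; point on its axis, half-way up.
- tray_long: Open bamboo drawer-organiser tray with a grey felt bottom, fixed on the worktop: the longest of the four, for the lighter. Outside 272 x 94 mm, inside 262 x 84 mm; walls 5 mm thick, 40 mm high; the bottom inside is 5 mm above the worktop. Origin: centre of its underside; x along its length, z up.
- tray_medium: Open bamboo drawer-organiser tray with a grey felt bottom, fixed on the worktop: the second longest, for the peeler. Outside 202 x 86 mm, inside 192 x 76 mm; walls 5 mm thick, 40 mm high; the bottom inside is 5 mm above the worktop. Origin: centre of its underside; x along its length, z up.
- tray_square: Open bamboo drawer-organiser tray with a grey felt bottom, fixed on the worktop: the square one, for the egg timer. Outside 124 x 124 mm, inside 114 x 114 mm; walls 5 mm thick, 40 mm high; the bottom inside is 5 mm above the worktop. Origin: centre of its underside; x along one side, z up.
- tray_short: Open bamboo drawer-organiser tray with a grey felt bottom, fixed on the worktop: the short narrow one, for the two tealights, one behind the other along its length. Outside 174 x 68 mm, inside 164 x 58 mm; walls 5 mm thick, 40 mm high; the bottom inside is 5 mm above the worktop. Origin: centre of its underside; x along its length, z up.
- pepper_mill_mid (a point): Bystander: brown wooden pepper mill, 58 mm in diameter, 160 mm high, standing loose behind the things. Point on its axis, half-way up (80 mm). Leave it alone.
- green_mug_mid (a point): Bystander: green-and-white mug, 86 mm wide (121 mm with its handle), 99 mm high, standing loose behind the things. Point about its middle, half-way up (50 mm). Leave it alone.
Not all that is in view belongs to the job. Leave any turquoise look-alike of the part that bears egg_timer_mid alone.

How it is judged (in metres and radians):
At the end, for the whole second after the job is handed in: Each thing is at rest, let go, flat on the bottom of its own tray (within 5 mm in height, tilt below 0.12, peeler 0.16 rad): lighter in the long, peeler in the medium, timer upright in the square, both tealights side by side in the short tray. Mill and mug stand within 20 mm of where they were (x of gas_lighter_mid in the frame of tray_long between -0.016 and 0.016 m and y of gas_lighter_mid in the frame of tray_long between -0.036 and 0.036 m and z of gas_lighter_mid in the frame of tray_long between 0.0085 and 0.0185 m and angle between each of gas_lighter_mid, egg_timer_mid, tealight_1_mid, tealight_2_mid's own z axis and vertical below 0.12 rad and linear speed of each of gas_lighter, peeler, egg_timer, tealight_1, tealight_2 below 0.02 m/s and angular speed of each of gas_lighter, peeler, egg_timer, tealight_1, tealight_2 below 0.2 rad/s and x of peeler_mid in the frame of tray_medium between -0.016 and 0.016 m and y of peeler_mid in the frame of tray_medium between -0.034 and 0.034 m and z of peeler_mid in the frame of tray_medium between 0.009 and 0.019 m and angle between peeler_mid's own z axis and vertical below 0.16 rad and x of egg_timer_mid in the frame of tray_square between -0.03 and 0.03 m and y of egg_timer_mid in the frame of tray_square between -0.03 and 0.03 m and z of egg_timer_mid in the frame of tray_square between 0.026 and 0.036 m and x of tealight_1_mid in the frame of tray_short between -0.068 and 0.068 m and y of tealight_1_mid in the frame of tray_short between -0.016 and 0.016 m and z of tealight_1_mid in the frame of tray_short between 0.0075 and 0.0175 m and x of tealight_2_mid in the frame of tray_short between -0.068 and 0.068 m and y of tealight_2_mid in the frame of tray_short between -0.016 and 0.016 m and z of tealight_2_mid in the frame of tray_short between 0.0075 and 0.0175 m and horizontal distance between tealight_1_mid and tealight_2_mid above 0.034 m and not (distance of pepper_mill_mid from where it was at the start of the episode above 0.02 m or angle between pepper_mill_mid's own z axis and vertical above 0.25 rad) and not (distance of green_mug_mid from where it was at the start of the episode above 0.02 m or angle between green_mug_mid's own z axis and vertical above 0.25 rad)); the robot touches nothing.
It fails at once if the pepper mill is shoved by more than 20 mm or tipped (distance of pepper_mill_mid from where it was at the start of the episode above 0.02 m or angle between pepper_mill_mid's own z axis and vertical above 0.25 rad).
It fails at once if the green-and-white mug is shoved by more than 20 mm or tipped (distance of green_mug_mid from where it was at the start of the episode above 0.02 m or angle between green_mug_mid's own z axis and vertical above 0.25 rad).
It also fails if it takes over 128 s, if anything falls off the work surface, if the arm or the gripper's body presses on something with over 40 N, if the wrist force passes 120 N, or if a joint passes its speed limit or range.

## Robot

A 6-joint arm with a two-finger parallel gripper is mounted at the origin on a cart in front of the work surface, level with it; the furniture and walls round the work are solid. World frame = base frame: x ahead of the robot, y to its left, z up, the work surface at z = 0. Lengths are in mm, angles in rad, forces in N, time in s.
With the tool pointing down it reaches from about 275 to 750 mm from the base axis. Payload 10.2 kg.
Tool frame: the origin (TCP) lies at the very end of the fingers, on their centre line; the grasp point (between the pads) lies 19 mm behind it (ctrl.pinch_z is the distance from the TCP to the grasp point, in mm); y points along the fingers, z is the direction in which the jaws open and shut, and the axes are right-handed (so a half turn about y gives the same grasp; the last joint's range is limited). The gripper opens to 85 mm and grips with 20 to 120 N. Pads are 22 mm wide; open, the fingers measure 114 mm over their backs; the gripper's body (76 mm by 85 mm) begins 54 mm behind the grasp point. The pads swing forward as they close: fully open they stand 13 mm farther back than shut.
Start: joints at [-1.542, 0.313, 1.498, -0, 1.331, -0.223], TCP at [130.789, -508.454, 209.794] pointing down, gripper open.
Joint ranges: [-2.94, 2.94], [-0.97, 2.17], [0.19, 2.56], [-1.23, 4.37], [0.02, 3.11], [-2.88, 2.88]. Speed limits (rad/s): [2.39, 2.39, 3.01, 3.14, 3.14, 3.14].

## Interface

Orientations are given as a unit quaternion [w, x, y, z].
In Python, from rig import sense, eyes, ctrl gives the robot as it stands. The module is installed in compiled form; this text tells all that it offers.
- The arm moves only by the shell command python3 -m handwheel 'ROWS' [FORCE]. ROWS is JSON, a list of rows, each an object of numbers: "grip": the finger opening in mm, from 0 to 85.4; "tx", "ty", "tz": the shift along the tool's x, y, z in mm; "wx", "wy", "wz": the turn, a rotation vector about the tool's x, y, z in rad. In form: [{"grip": .., "tx": .., "ty": .., "tz": .., "wx": .., "wy": .., "wz": ..}, ...]. A call has 1 to 10 rows; each row shifts and turns the commanded pose from where the row before left it, along the tool's axes as they then stand; what a row does not reach is not made up. A row lasts 1/12 s, in which the tool goes at most 41.7 mm and 7.16 degrees, less where a joint would pass 70% of its speed; a pose out of reach is approached as far as the arm can. A call is refused whole if a number of a shift passes 41.7 or a number of a turn 0.125, either way. A call with a gripper value outside its range is refused whole. The fingers move at their own pace and stop on an object; FORCE is the grip in N (left out, the last holds). Time passes only in rows, so rows that do not move let the fingers close. It gives the time, the measured TCP pose, the force and the opening at its end, in the units of the state.
- sense(): the state, without advancing time (a new reading comes with each control period).
- eyes.capture(name): name is "scene" or "side" or "wrist"; returns a dict with "pixels" (384x512x3 uint8, red, green, blue), "mtx" (3x3 intrinsics, pixels), "R" (3x3) and "t" (3): a world point X has camera coordinates R X + t. Camera axes: x right, y down, z forward; pixel columns grow to the right and rows downward; lengths in mm; the calibration is good to about 2 mm. A picture is of the moment at which its call begins. There is no depth.
- ctrl.finish_job(): hands the job in, once; it reports no verdict.
The state is a dict: "time_s": time; "joints": joint angles; "dq": joint speeds; "tau": joint torques, N m; "eef_pos": TCP position; "ee_rot": TCP orientation; "force": force on the tool from outside, world axes, zero at the start; "wrist_torque": the same for the moment, N m; "grip_width": opening from 0.0 (shut) to 1.0 (fully open).
Only numpy, scipy, OpenCV 4.12 (cv2) and the standard library are available. Lean on these libraries where they do the work, as an engineer would, in place of code of your own. Each camera call takes 0.05 s, during which the arm holds its last target.

## Working session

There is one attempt and no reset: what is moved stays moved. The work goes in short steps, Python scripts to look and compute and a shell command to move; the robot and the scene stay as the last step left them, time stands still between calls to the robot, and variables do not carry over. Pictures are saved under pics/ and viewed, and the job is handed in when it is done.

```bash
mkdir -p pics
cat > h.py <<'E'
from rig import sense, eyes, ctrl
import numpy as np, cv2, pickle
def cap(n,tag):
    c=eyes.capture(n); cv2.imwrite(f'pics/{tag}.png',cv2.cvtColor(c['pixels'],cv2.COLOR_RGB2BGR)); pickle.dump(c,open(f'pics/{tag}.pkl','wb')); return c
def ld(tag): return pickle.load(open(f'pics/{tag}.pkl','rb'))
def px2w(c,u,v,z):
    d=np.linalg.inv(c['mtx'])@np.array([u,v,1.]); R=np.array(c['R']);t=np.array(c['t'])
    o=-R.T@t; d=R.T@d; return o+d*(z-o[2])/d[2]
def w2px(c,X):
    p=np.array(c['mtx'])@(np.array(c['R'])@np.array(X)+np.array(c['t'])); return p[:2]/p[2]
def crop(tag,x0,y0,x1,y1,s,out):
    im=cv2.imread(f'pics/{tag}.png')[y0:y1,x0:x1]; cv2.imwrite(f'pics/{out}.png',cv2.resize(im,None,fx=s,fy=s,interpolation=cv2.INTER_CUBIC))
E
python3 - <<'E'
from h import *
print(sense(), ctrl.pinch_z)
for n in ['scene','side','wrist']:
    c=cap(n,n+'0'); print(n,-np.array(c['R']).T@c['t'], np.array(c['R'])[2])
E
```

```text
{'time_s': 0.0, 'joints': array([-1.54243586e+00,  3.13424739e-01,  1.49842113e+00, -2.67548305e-06,
        1.33098909e+00, -2.23384674e-01]), 'dq': array([ 7.57129541e-04,  1.20248060e-03, -2.55608598e-05,  1.02468714e-03,
       -2.74310953e-04,  1.80415873e-04]), 'tau': array([ 5.63073227e-04, -4.12268829e+01, -2.59742171e+01, -1.26349278e-04,
        4.15743707e-03, -2.75885490e-06]), 'eef_pos': array([ 130.76189158, -508.17073561,  209.25402177]), 'ee_rot': array([ 0.08881256, -0.08872886,  0.70194957, -0.70107512]), 'force': array([ 0.32814192, -1.0003046 ,  0.30456873]), 'wrist_torque': array([0.0025003 , 0.01797669, 0.03835298]), 'grip_width': 1.0005399053084167} 18.700000000000003
scene [-265.60307065  462.15792501  675.52143833] [ 0.70399217 -0.43306175 -0.56289657]
side [-186.63143708  549.95595227 1032.37441607] [ 0.52706188 -0.40948691 -0.74466519]
wrist [ 200.23547893 -489.2984326   372.26079196] [-0.2738549  -0.06994789 -0.95922405]
```

View pics/scene0.png

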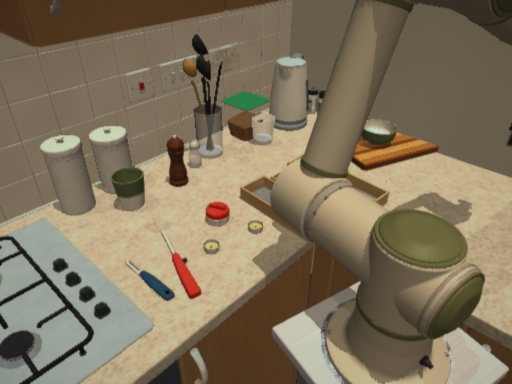

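View pics/side0.png

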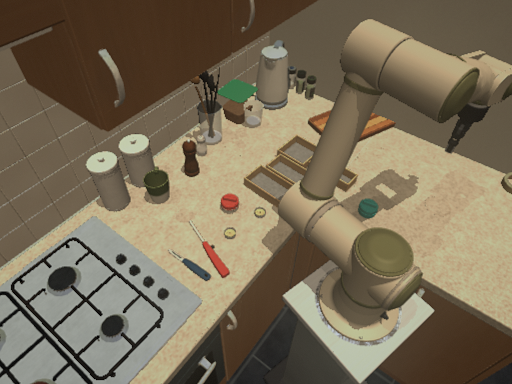

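View pics/wrist0.png

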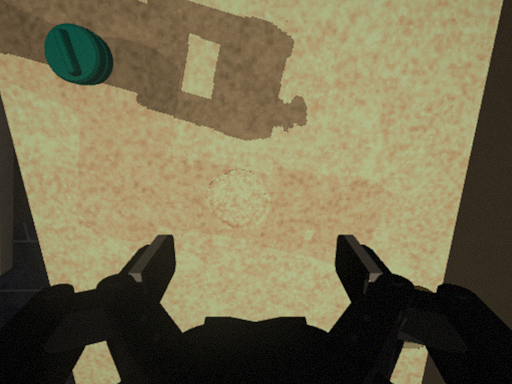

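The scene picture shows:
- Blue peeler at about (150,280) and red lighter at about (180,265).
- Tealights at (211,247) and (256,227).
- Red timer at (217,212). Side and wrist also show a turquoise look-alike at side (368,208). The job's timer is red-and-white, so it is the one at scene (217,212).
- Mill at (177,162) and mug at (129,188).
- Trays partly hidden by the arm.

Next I'll enlarge these areas.

Run:
```python
from h import *
crop('scene0',110,190,310,310,4,'s0a')
crop('side0',160,180,290,290,6,'d0a')
crop('side0',230,130,390,230,5,'d0b')
```

```text
(no output)
```

View pics/s0a.png

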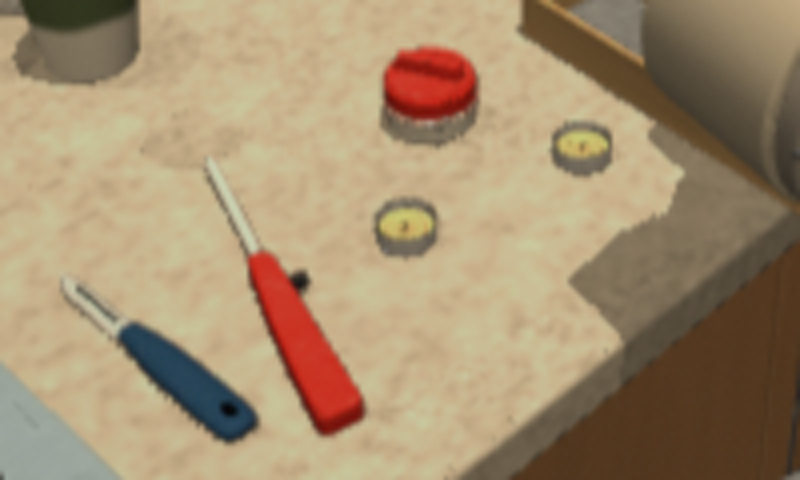

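View pics/d0a.png

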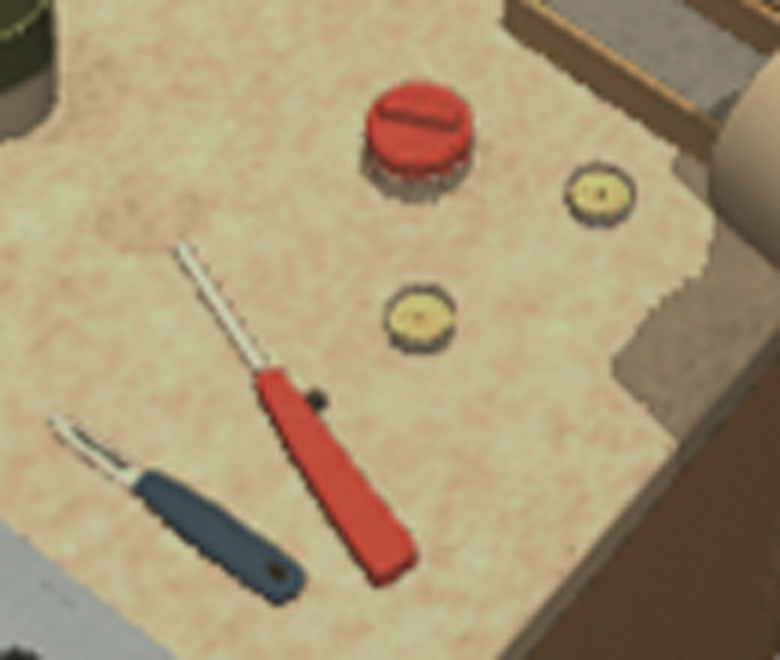

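View pics/d0b.png

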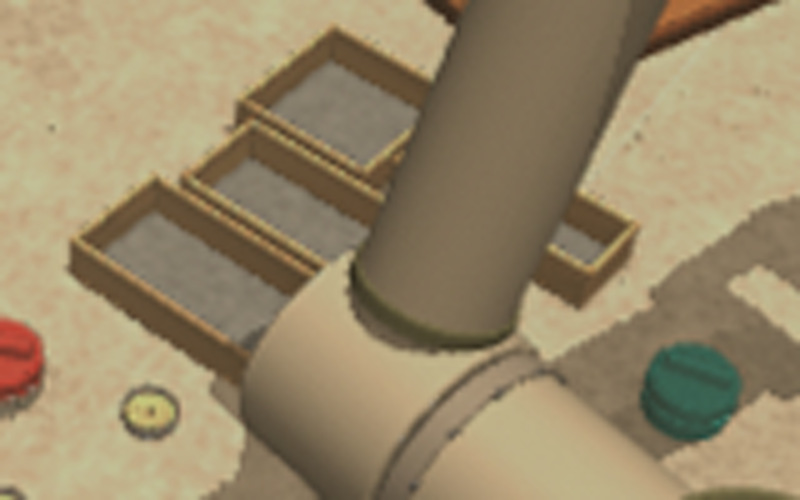

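Run:
```python
from h import *
s=ld('scene0'); d=ld('side0')
def S(x,y,z): return px2w(s,(x+.5)/4-.5+110,(y+.5)/4-.5+190,z)[:2].round(1)
def A(x,y,z): return px2w(d,(x+.5)/6-.5+160,(y+.5)/6-.5+180,z)[:2].round(1)
def B(x,y,z): return px2w(d,(x+.5)/5-.5+230,(y+.5)/5-.5+130,z)[:2].round(1)
print('tl near', S(405,226,14),A(420,318,14))
print('tl far', S(582,146,14),A(600,194,14),B(150,412,14))
print('timer base silhouettes', S(429,112,26),A(417,142,26))
print('lighter tip', S(211,160,8),A(182,246,8),'handle end', S(341,414,13),A(393,567,13),'neck/handle',S(263,253,10),A(267,373,10))
print('peeler tip', S(67,282,4),A(55,422,4),'end',S(238,428,12),A(287,590,12),'shoulder',S(127,328,10),A(144,482,10))
print('mill mug')
print('tray near: outer corners top z40', B(72,240,40),B(155,180,40)); 
print('mid', B(184,183,40),B(255,122,40)); print('sq',B(240,100,40),B(337,28,40),B(368,172,40))
print('short?',B(636,228,40),B(583,282,40))
for n,u,v,z in [('mill base s',177,184,0),('mug base s',131,206,0)]: print(n,px2w(s,u,v,z)[:2])
print('mill top d',px2w(d,190,144,160),'mug top',px2w(d,157,178,99), 'turq',B(690,390,26))
```

```text
tl near [410.4 161.2] [410.9 160.2]
tl far [419.2  29.5] [419.1  28.6] [418.8  28.8]
timer base silhouettes [488.1 103.8] [504.7  95.3]
lighter tip [537.5 236.4] [534.6 236.2] handle end [297.  256.4] [296.6 258. ] neck/handle [437.2 242.3] [433.4 244.8]
peeler tip [480.6 348.4] [478.5 349.3] end [317.4 306.3] [318.3 307.1] shoulder [419.9 331.8] [415.3 331.7]
mill mug
tray near: outer corners top z40 [560.4 -10.7] [572.4 -96.8]
mid [ 557.  -112.1] [ 575.6 -197.4]
sq [ 601.5 -204.3] [ 620.  -322.3] [ 483.6 -229.7]
short? [ 323.8 -346.7] [ 310.4 -276.3]
mill base s [728.58936548 116.29628624]
mug base s [690.96392919 270.81329757]
mill top d [708.76522663 110.7401861  160.        ] mug top [690.71770009 259.23002087  99.        ] turq [ 204.6 -272.7]
```

```bash
cat >> h.py <<'E'
from scipy.spatial.transform import Rotation as Ro
def pose():
    s=sense(); q=s['ee_rot']; return np.array(s['eef_pos']),Ro.from_quat([q[1],q[2],q[3],q[0]]).as_matrix()
def go(x,y,z,jaw=None):
    """jaw: desired world yaw (deg) of tool z axis (mod 180). prints tilt fix, turn wy, then shift in the tool frame after turn"""
    p,R=pose(); s=sense()
    cur=np.degrees(np.arctan2(R[1,2],R[0,2])); 
    jaw=cur if jaw is None else jaw
    out=[]
    for k in (0,180):
        d=(jaw+k-cur+180)%360-180; out.append(d)
    d=min(out,key=abs)
    # target: y=-z world
    a=np.radians(cur+d); tz=np.array([np.cos(a),np.sin(a),0]); ty=np.array([0,0,-1.]); tx=np.cross(ty,tz); Rt=np.c_[tx,ty,tz]
    rv=Ro.from_matrix(R.T@Rt).as_rotvec(); dp=np.array([x,y,z])-p
    print('tcp',p.round(1),'jaw',round(cur,1),'alts',np.round(out,1),'turn rv',rv.round(3),'| after-turn shift',(Rt.T@dp).round(1),'| now shift',(R.T@dp).round(1),'j6',s['joints'][5].round(2),'j1',s['joints'][0].round(2),'grip',(s['grip_width']*85.4).round(1),'F',np.round(s['force'],1),'t',round(s['time_s'],2))
E
python3 - <<'E'
from h import *
go(411,161,120); go(411,161,120,-30)
E
```

```text
Traceback (most recent call last):
  File "h.py", line 28, in go
    print('tcp',p.round(1),'jaw',round(cur,1),'alts',np.round(out,1),'turn rv',rv.round(3),'| after-turn shift',(Rt.T@dp).round(1),'| now shift',(R.T@dp).round(1),'j6',s['joints'][5].round(2),'j1',s['joints'][0].round(2),'grip',(s['grip_width']*85.4).round(1),'F',np.round(s['force'],1),'t',round(s['time_s'],2))
                                                                                                                                                                                                                                    ^^^^^^^^^^^^^^^^^^^^^^^^^^^^
AttributeError: 'float' object has no attribute 'round'
```

```bash
sed -i "s/(s\['grip_width'\]\*85.4).round(1)/round(float(s['grip_width'])*85.4,1)/" h.py
python3 - <<'E'
from h import *
go(411,161,120); go(411,161,120,-80)
E
```

```text
tcp [ 130.8 -508.2  209.4] jaw -75.6 alts [   0. -180.] turn rv [ 0.001 -0.    -0.   ] | after-turn shift [-438.1   89.4 -578.3] | now shift [-438.1   90.  -578.2] j6 -0.22 j1 -1.54 grip 85.5 F [-0.2 -0.1 -1. ] t 0.15
tcp [ 130.8 -508.2  209.4] jaw -75.6 alts [ -4.4 175.6] turn rv [ 0.001  0.077 -0.   ] | after-turn shift [-392.2   89.4 -610.4] | now shift [-438.1   90.  -578.2] j6 -0.22 j1 -1.54 grip 85.5 F [-0.2 -0.1 -1. ] t 0.15
```

```bash
python3 -m handwheel '[{"tx":-21,"tz":-27.5},{"tx":-21,"tz":-27.5},{"tx":-21,"tz":-27.5},{"tx":-21,"tz":-27.5},{"tx":-21,"tz":-27.5},{"tx":-21,"tz":-27.5},{"tx":-21,"tz":-27.5},{"tx":-21,"tz":-27.5},{"tx":-21,"tz":-27.5},{"tx":-21,"tz":-27.5}]'; python3 -m handwheel '[{"tx":-21,"tz":-27.5},{"tx":-21,"tz":-27.5},{"tx":-21,"tz":-27.5},{"tx":-21,"tz":-27.5},{"tx":-21,"tz":-27.5},{"tx":-21,"tz":-27.5},{"tx":-21,"tz":-27.5},{"tx":-21,"tz":-27.5},{"tx":-21,"tz":-27.5},{"tx":-21,"tz":-27.5}]'
python3 - <<'E'
from h import *
go(411,161,120)
for n in ['scene','side','wrist']: cap(n,n+'1')
crop('side1',230,130,390,230,5,'d1b')
E
```

```text
tcp [ 130.8 -508.2  209.4] jaw -75.6 alts [   0. -180.] turn rv [ 0.001 -0.    -0.   ] | after-turn shift [-438.1   89.4 -578.3] | now shift [-438.1   90.  -578.2] j6 -0.22 j1 -1.54 grip 85.5 F [-0.2 -0.1 -1. ] t 0.15invalid input
invalid input
```

View pics/wrist1.png

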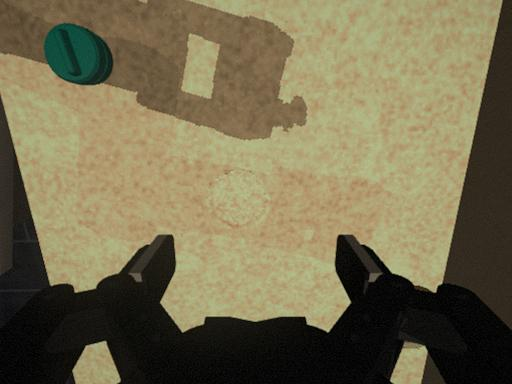

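View pics/side1.png

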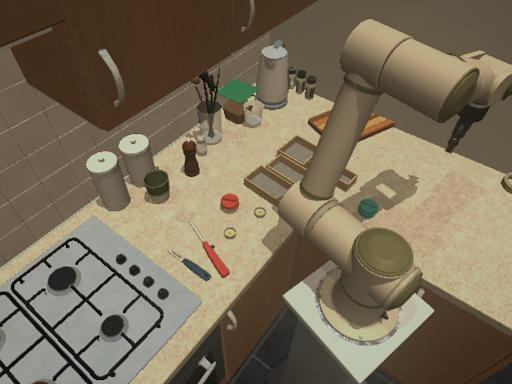

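View pics/scene1.png

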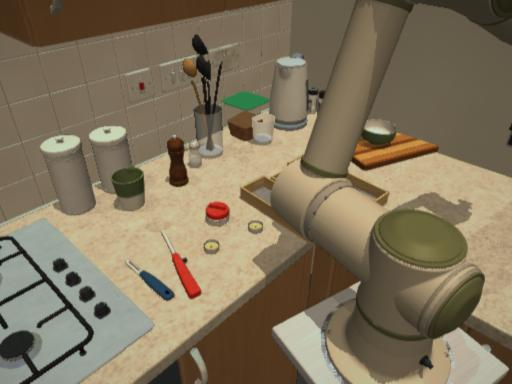

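The arm hasn't moved: the rows were refused, so each row probably needs all its keys.

```bash
python3 -m handwheel '[{"grip":85,"tx":-21,"ty":0,"tz":-27.5,"wx":0,"wy":0,"wz":0},{"grip":85,"tx":-21,"ty":0,"tz":-27.5,"wx":0,"wy":0,"wz":0},{"grip":85,"tx":-21,"ty":0,"tz":-27.5,"wx":0,"wy":0,"wz":0},{"grip":85,"tx":-21,"ty":0,"tz":-27.5,"wx":0,"wy":0,"wz":0},{"grip":85,"tx":-21,"ty":0,"tz":-27.5,"wx":0,"wy":0,"wz":0},{"grip":85,"tx":-21,"ty":0,"tz":-27.5,"wx":0,"wy":0,"wz":0},{"grip":85,"tx":-21,"ty":0,"tz":-27.5,"wx":0,"wy":0,"wz":0},{"grip":85,"tx":-21,"ty":0,"tz":-27.5,"wx":0,"wy":0,"wz":0},{"grip":85,"tx":-21,"ty":0,"tz":-27.5,"wx":0,"wy":0,"wz":0},{"grip":85,"tx":-21,"ty":0,"tz":-27.5,"wx":0,"wy":0,"wz":0}]' 30
python3 -c "
from h import *
go(400,130,200)"
```

```text
time_s: 1.13
eef_pos: [265.8, -188.2, 209.9]
ee_rot: [-0.089, 0.088, -0.701, 0.702]
force: [0.2, -1.5, -0.1]
grip_width: 0.993
tcp [ 265.8 -188.2  209.9] jaw -75.6 alts [   0. -180.] turn rv [-0.001  0.    -0.   ] | after-turn shift [-209.     9.9 -274.9] | now shift [-209.     9.8 -274.9] j6 0.34 j1 -0.98 grip 84.8 F [ 0.2 -1.5 -0.1] t 1.13
```

```bash
python3 -m handwheel '[{"grip":85,"tx":-21,"ty":0,"tz":-27.5,"wx":0,"wy":0,"wz":0},{"grip":85,"tx":-21,"ty":0,"tz":-27.5,"wx":0,"wy":0,"wz":0},{"grip":85,"tx":-21,"ty":0,"tz":-27.5,"wx":0,"wy":0,"wz":0},{"grip":85,"tx":-21,"ty":0,"tz":-27.5,"wx":0,"wy":0,"wz":0},{"grip":85,"tx":-21,"ty":0,"tz":-27.5,"wx":0,"wy":0,"wz":0},{"grip":85,"tx":-21,"ty":0,"tz":-27.5,"wx":0,"wy":0,"wz":0},{"grip":85,"tx":-21,"ty":0,"tz":-27.5,"wx":0,"wy":0,"wz":0},{"grip":85,"tx":-21,"ty":0,"tz":-27.5,"wx":0,"wy":0,"wz":0},{"grip":85,"tx":-21,"ty":0,"tz":-27.5,"wx":0,"wy":0,"wz":0},{"grip":85,"tx":-21,"ty":0,"tz":-27.5,"wx":0,"wy":0,"wz":0}]' 30
python3 - <<'E'
from h import *
go(411,161,120)
for n in ['scene','side','wrist']: cap(n,n+'1')
crop('side1',230,130,390,230,5,'d1b')
E
```

```text
time_s: 1.97
eef_pos: [400.8, 130.8, 209.8]
ee_rot: [-0.089, 0.089, -0.701, 0.702]
force: [0.3, -1.8, 0.3]
grip_width: 0.995
tcp [400.8 130.8 209.8] jaw -75.5 alts [   0. -180.] turn rv [-0.  0. -0.] | after-turn shift [-17.5  89.8 -26.6] | now shift [-17.4  89.8 -26.7] j6 1.35 j1 0.04 grip 85.0 F [ 0.3 -1.8  0.3] t 1.97
```

View pics/wrist1.png

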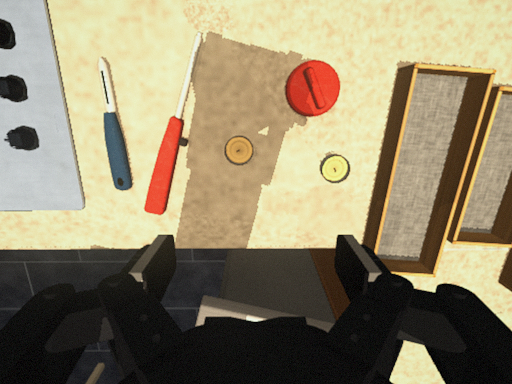

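View pics/side1.png

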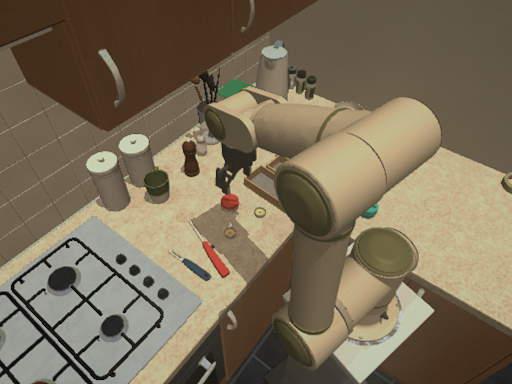

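View pics/scene1.png

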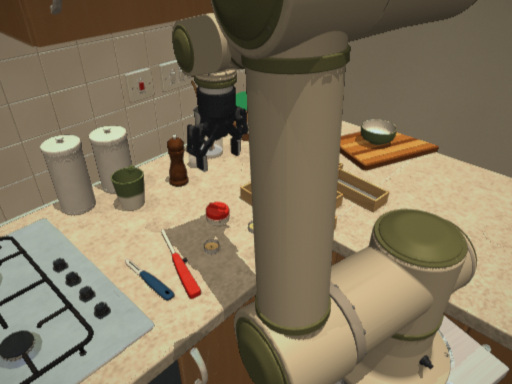

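The wrist view now shows tealights at (239,150) and (335,168), the red timer at (313,87), the lighter from (198,36) to (155,212), the peeler from (102,60) to (123,188), and the nearest tray with corners (415,65), (494,70), (365,268), (436,273).

Run:
```python
from h import *
c=ld('wrist1')
P=lambda u,v,z: px2w(c,u,v,z)[:2].round(1)
print('A',P(239,150,14),'B',P(335,168,14)); print('timer',P(313,87,48))
print('lighter',P(198,36,8),P(155.5,211,14)); print('peeler',P(102,60,4),P(123,188,13))
print('tray',P(415,65,40),P(494,70,40),P(365,268,40),P(436,273,40))
crop('wrist1',360,50,512,290,3,'w1t')
```

```text
A [414.6 158.6] B [424.   28.3]
timer [509.5  94.7]
lighter [533.7 238.8] [301.4 251.6]
peeler [478.  349.4] [323.1 300.3]
tray [561.6 -10. ] [579.5 -98.2] [303.9 -50.7] [ 321.8 -149.6]
```

View pics/w1t.png

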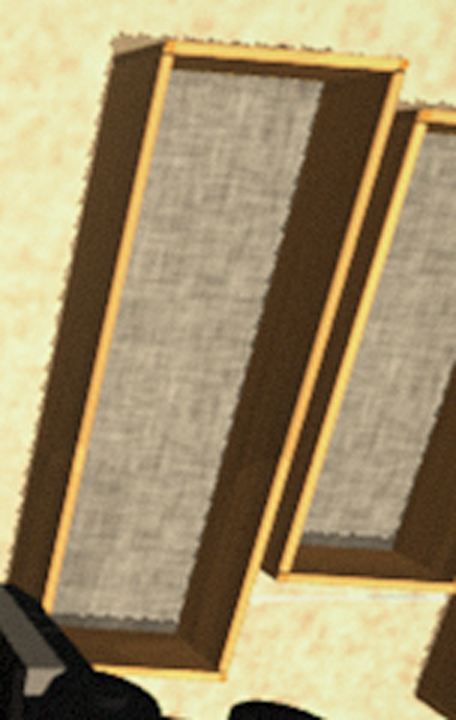

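Run:
```python
from h import *
go(412.5,160,1.5)
```

```text
tcp [400.5 130.3 209.5] jaw -75.4 alts [   0. -180.] turn rv [0.    0.    0.001] | after-turn shift [-19.1 208.  -25.7] | now shift [-19.3 207.9 -25.6] j6 1.35 j1 0.03 grip 84.9 F [ 0.3 -0.4  0.5] t 2.12
```

```bash
python3 -m handwheel '[{"grip":65,"tx":-10,"ty":25,"tz":-13,"wx":0,"wy":0,"wz":0},{"grip":65,"tx":-9,"ty":35,"tz":-12.5,"wx":0,"wy":0,"wz":0},{"grip":65,"tx":0,"ty":35,"tz":0,"wx":0,"wy":0,"wz":0},{"grip":65,"tx":0,"ty":35,"tz":0,"wx":0,"wy":0,"wz":0},{"grip":65,"tx":0,"ty":25,"tz":0,"wx":0,"wy":0,"wz":0},{"grip":65,"tx":0,"ty":0,"tz":0,"wx":0,"wy":0,"wz":0}]'
python3 - <<'E'
from h import *
go(412.5,160,1.5)
c=cap('wrist','w2')
cap('scene','s2'); crop('s2',130,170,270,270,5,'s2c')
E
```

```text
time_s: 2.62
eef_pos: [409.7, 156.9, 51.2]
ee_rot: [0.085, -0.091, 0.702, -0.702]
force: [-1.4, -0.3, -0.4]
grip_width: 0.761
tcp [409.7 156.9  51.2] jaw -75.7 alts [   0. -180.] turn rv [0.001 0.    0.008] | after-turn shift [-3.5 49.7 -2.3] | now shift [-3.9 49.6 -2.2] j6 1.42 j1 0.1 grip 65.0 F [-1.4 -0.3 -0.4] t 2.62
```

View pics/w2.png

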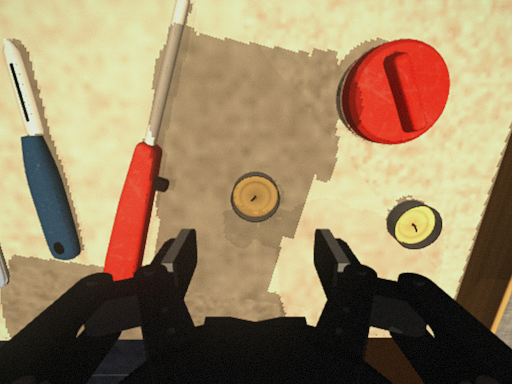

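View pics/s2c.png

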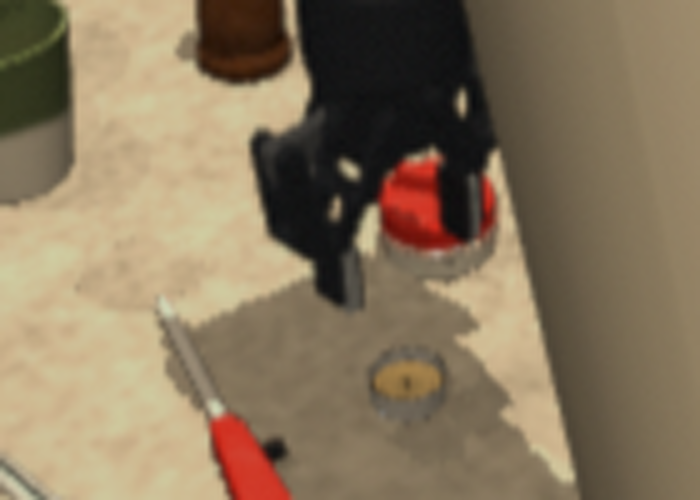

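Run:
```python
from h import *
c=ld('w2'); P=lambda u,v,z: px2w(c,u,v,z)[:2].round(1)
print('A',P(256,196,14.5),'B',P(415,224,14.5),'timer',P(402,90,50), 'timer base', P(395,97,12))
```

```text
A [416.6 159. ] B [425.4  30.8] timer [509.6  97.9] timer base [510.9  82.7]
```

```bash
python3 -m handwheel '[{"grip":65,"tx":-4.5,"ty":20,"tz":-2,"wx":0,"wy":0,"wz":0},{"grip":65,"tx":0,"ty":20,"tz":0,"wx":0,"wy":0,"wz":0},{"grip":65,"tx":0,"ty":9,"tz":0,"wx":0,"wy":0,"wz":0},{"grip":65,"tx":0,"ty":0,"tz":0,"wx":0,"wy":0,"wz":0},{"grip":30,"tx":0,"ty":0,"tz":0,"wx":0,"wy":0,"wz":0},{"grip":30,"tx":0,"ty":0,"tz":0,"wx":0,"wy":0,"wz":0},{"grip":30,"tx":0,"ty":0,"tz":0,"wx":0,"wy":0,"wz":0},{"grip":30,"tx":0,"ty":0,"tz":0,"wx":0,"wy":0,"wz":0},{"grip":30,"tx":0,"ty":0,"tz":0,"wx":0,"wy":0,"wz":0},{"grip":30,"tx":0,"ty":0,"tz":0,"wx":0,"wy":0,"wz":0}]' 30
python3 - <<'E'
from h import *
go(412.5,160,1.5)
c=cap('wrist','w3')
E
```

```text
time_s: 3.55
eef_pos: [416.6, 161.4, 6.1]
ee_rot: [-0.089, 0.089, -0.702, 0.702]
force: [0.4, -0.0, -0.8]
grip_width: 0.348
tcp [416.6 161.4   6.1] jaw -75.6 alts [   0. -180.] turn rv [-0.     0.    -0.001] | after-turn shift [4.3 4.6 0.3] | now shift [4.3 4.6 0.3] j6 1.43 j1 0.11 grip 29.7 F [ 0.4 -0.  -0.8] t 3.55
```

View pics/w3.png

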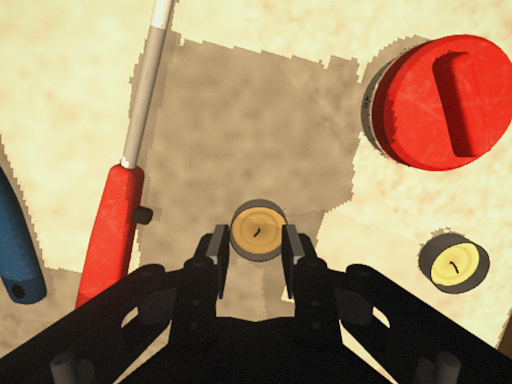

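Run:
```python
from h import *
c=ld('w3'); p,R=pose()
for dy in (0,-10,-19): 
  for dz in (-15,15): print(dy,dz,[w2px(c,p+R@np.array([dx,dy,dz])).round(0) for dx in (-11,11)])
P=lambda u,v,z: px2w(c,u,v,z)[:2].round(1)
print(P(258,230,14.5),P(230,228,14.5),P(287,228,14.5))
crop('w3',180,180,340,320,5,'w3c')
cap('side','d3');crop('d3',170,180,290,280,6,'d3c')
```

```text
0 -15 [array([233., 208.]), array([234., 240.])]
0 15 [array([280., 209.]), array([279., 240.])]
-10 -15 [array([232., 214.]), array([233., 247.])]
-10 15 [array([282., 214.]), array([281., 247.])]
-19 -15 [array([231., 220.]), array([231., 255.])]
-19 15 [array([283., 220.]), array([282., 255.])]
[416.7 160.5] [413.7 177.6] [422.5 143.5]
```

View pics/w3c.png

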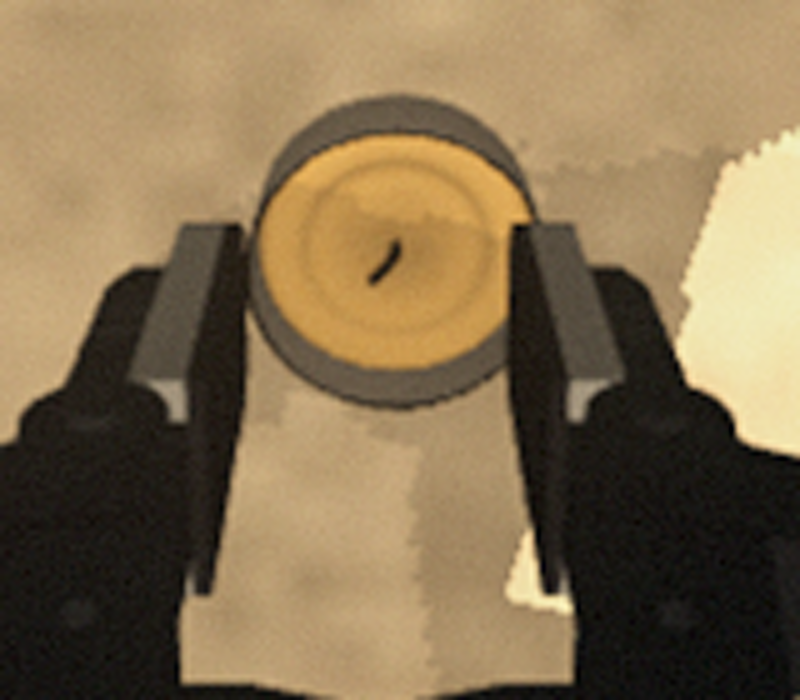

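View pics/d3c.png

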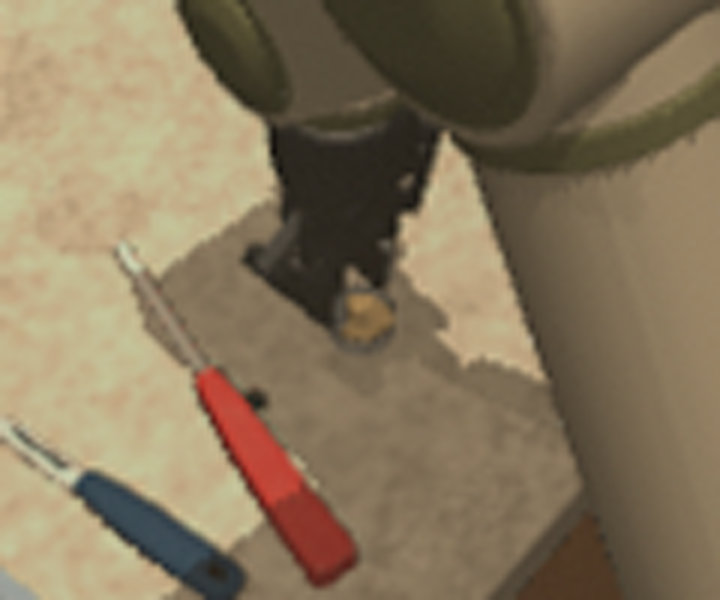

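The fingers shut above the tealight: the opening is 29.7 mm and the tealight is untouched at (258,230). I'll open, go lower and try again.

```bash
python3 -m handwheel '[{"grip":55,"tx":0,"ty":0,"tz":0,"wx":0,"wy":0,"wz":0},{"grip":55,"tx":0,"ty":0,"tz":0,"wx":0,"wy":0,"wz":0},{"grip":55,"tx":0,"ty":0,"tz":0,"wx":0,"wy":0,"wz":0},{"grip":55,"tx":0,"ty":4,"tz":0,"wx":0,"wy":0,"wz":0},{"grip":55,"tx":0,"ty":4,"tz":0,"wx":0,"wy":0,"wz":0},{"grip":55,"tx":0,"ty":0,"tz":0,"wx":0,"wy":0,"wz":0},{"grip":55,"tx":0,"ty":0,"tz":0,"wx":0,"wy":0,"wz":0}]' 30
python3 - <<'E'
from h import *
go(412.5,160,1.5)
c=cap('wrist','w4')
crop('w4',180,180,340,320,5,'w4c')
E
```

```text
time_s: 4.23
eef_pos: [416.2, 161.3, -2.6]
ee_rot: [0.089, -0.089, 0.702, -0.702]
force: [-0.5, 0.2, 0.3]
grip_width: 0.647
tcp [416.2 161.3  -2.6] jaw -75.6 alts [   0. -180.] turn rv [0.    0.    0.001] | after-turn shift [ 3.9 -4.1  0.3] | now shift [ 3.9 -4.   0.3] j6 1.43 j1 0.11 grip 55.3 F [-0.5  0.2  0.3] t 4.23
```

View pics/w4c.png

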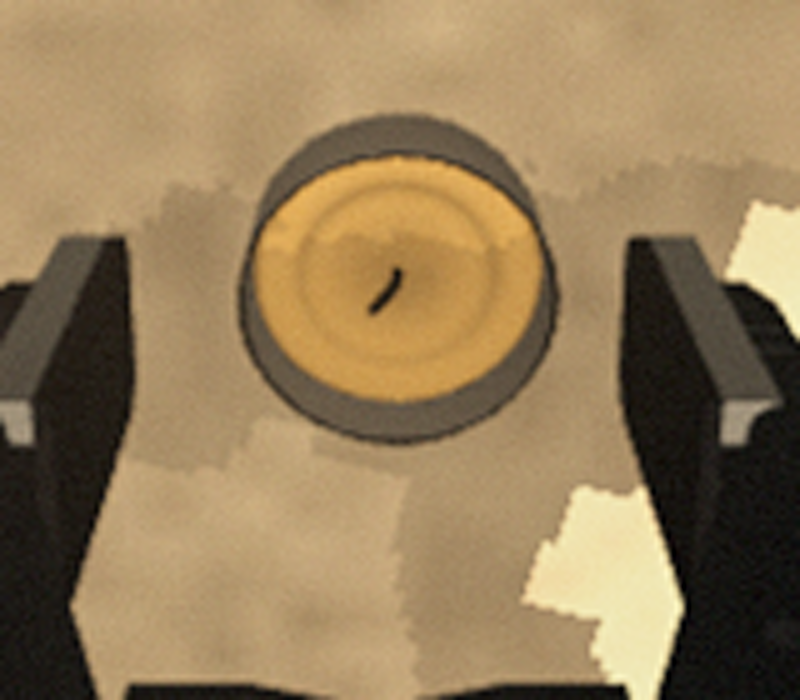

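```bash
python3 -m handwheel '[{"grip":55,"tx":0,"ty":3,"tz":0,"wx":0,"wy":0,"wz":0},{"grip":34,"tx":0,"ty":0,"tz":0,"wx":0,"wy":0,"wz":0},{"grip":34,"tx":0,"ty":0,"tz":0,"wx":0,"wy":0,"wz":0},{"grip":34,"tx":0,"ty":0,"tz":0,"wx":0,"wy":0,"wz":0},{"grip":34,"tx":0,"ty":0,"tz":0,"wx":0,"wy":0,"wz":0},{"grip":34,"tx":0,"ty":0,"tz":0,"wx":0,"wy":0,"wz":0}]' 30
python3 - <<'E'
from h import *
go(412.5,160,1.5)
c=cap('wrist','w5')
crop('w5',180,180,340,320,5,'w5c')
E
```

```text
time_s: 4.78
eef_pos: [416.4, 161.3, -5.1]
ee_rot: [0.089, -0.089, 0.702, -0.702]
force: [0.0, 0.1, 0.3]
grip_width: 0.393
tcp [416.4 161.3  -5.1] jaw -75.6 alts [   0. -180.] turn rv [ 0. -0. -0.] | after-turn shift [ 4.2 -6.6  0.3] | now shift [ 4.2 -6.6  0.3] j6 1.43 j1 0.11 grip 33.6 F [0.  0.1 0.3] t 4.78
```

View pics/w5c.png

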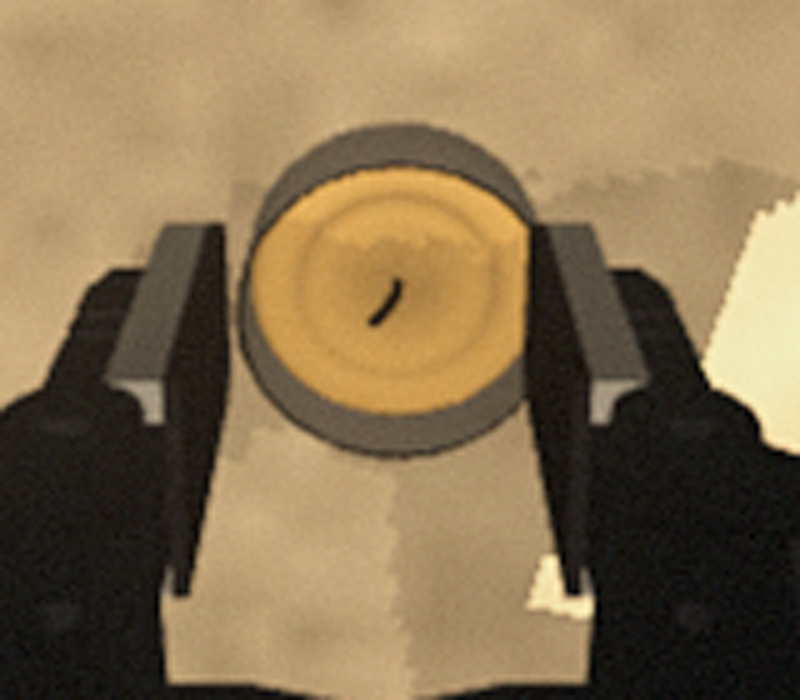

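```bash
python3 -m handwheel '[{"grip":55,"tx":0,"ty":0,"tz":0,"wx":0,"wy":0,"wz":0},{"grip":55,"tx":0,"ty":0,"tz":0,"wx":0,"wy":0,"wz":0},{"grip":55,"tx":0,"ty":0,"tz":0,"wx":0,"wy":0,"wz":0},{"grip":55,"tx":0,"ty":3,"tz":0,"wx":0,"wy":0,"wz":0},{"grip":55,"tx":0,"ty":0,"tz":0,"wx":0,"wy":0,"wz":0},{"grip":55,"tx":0,"ty":0,"tz":0,"wx":0,"wy":0,"wz":0}]' 30;  python3 -m handwheel '[{"grip":55,"tx":0,"ty":2,"tz":0,"wx":0,"wy":0,"wz":0},{"grip":55,"tx":0,"ty":0,"tz":0,"wx":0,"wy":0,"wz":0}]'; python3 -m handwheel '[{"grip":55,"tx":0,"ty":2,"tz":0,"wx":0,"wy":0,"wz":0},{"grip":55,"tx":0,"ty":0,"tz":0,"wx":0,"wy":0,"wz":0}]'
python3 - <<'E'
from h import *
go(412.5,160,1.5)
c=cap('wrist','w6'); cap('scene','s6'); cap('side','d6')
crop('w6',180,180,340,320,5,'w6c'); crop('s6',150,180,270,270,6,'s6c')
E
```

```text
time_s: 5.33
eef_pos: [416.3, 161.3, -8.4]
ee_rot: [0.089, -0.089, 0.702, -0.702]
force: [0.0, -1.0, 0.2]
grip_width: 0.646
time_s: 5.5
eef_pos: [416.3, 161.3, -10.5]
ee_rot: [0.089, -0.089, 0.702, -0.702]
force: [-0.0, 0.4, -0.1]
grip_width: 0.646
time_s: 5.67
eef_pos: [416.3, 161.3, -12.5]
ee_rot: [0.089, -0.089, 0.702, -0.702]
force: [-0.3, 0.5, -1.0]
grip_width: 0.638
tcp [416.3 161.3 -12.5] jaw -75.6 alts [   0. -180.] turn rv [0. 0. 0.] | after-turn shift [  4.  -14.    0.3] | now shift [  4.  -14.    0.3] j6 1.43 j1 0.11 grip 54.5 F [-0.3  0.5 -1. ] t 5.67
```

View pics/s6c.png

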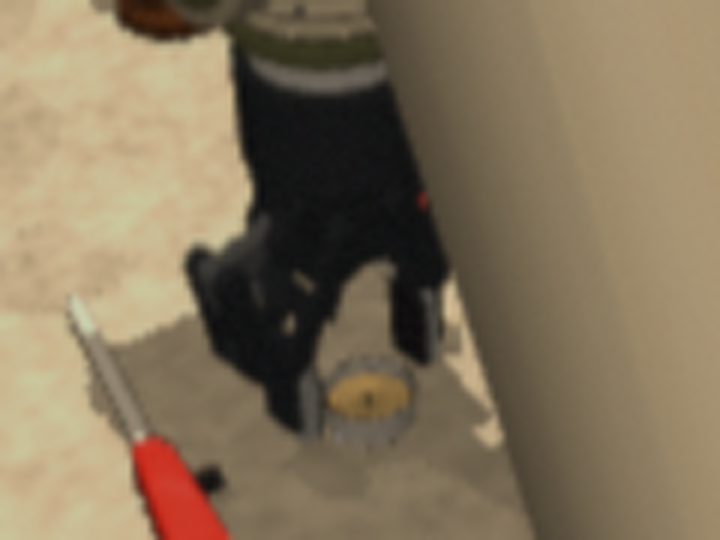

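View pics/w6c.png

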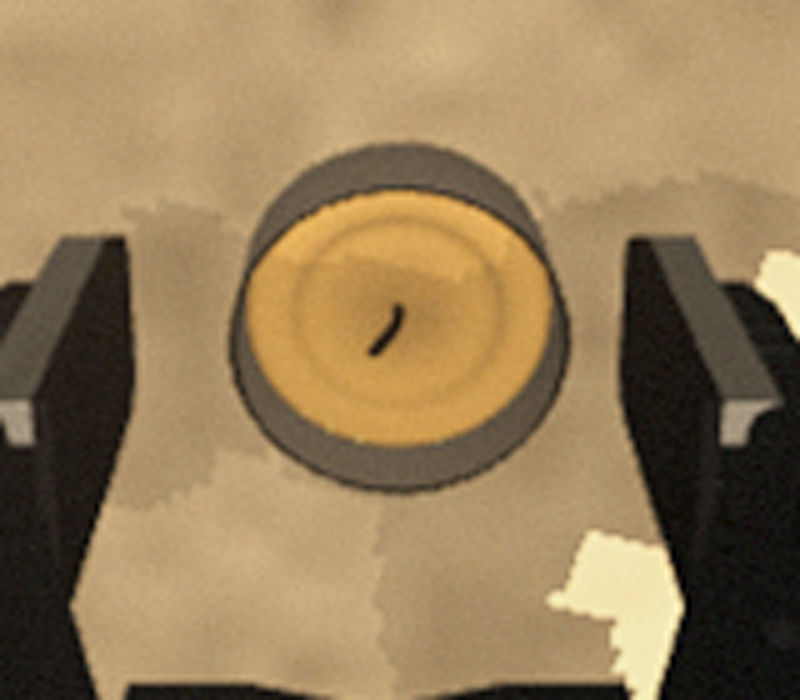

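```bash
python3 -m handwheel '[{"grip":34,"tx":0,"ty":0,"tz":0,"wx":0,"wy":0,"wz":0},{"grip":34,"tx":0,"ty":0,"tz":0,"wx":0,"wy":0,"wz":0},{"grip":34,"tx":0,"ty":0,"tz":0,"wx":0,"wy":0,"wz":0},{"grip":34,"tx":0,"ty":0,"tz":0,"wx":0,"wy":0,"wz":0},{"grip":34,"tx":0,"ty":0,"tz":0,"wx":0,"wy":0,"wz":0}]' 30
python3 - <<'E'
from h import *
c=cap('wrist','w7')
crop('w7',180,180,340,320,5,'w7c')
E
```

```text
time_s: 6.23
eef_pos: [416.5, 161.4, -11.9]
ee_rot: [0.089, -0.089, 0.702, -0.701]
force: [-1.6, 0.3, 6.1]
grip_width: 0.414
```

View pics/w7c.png

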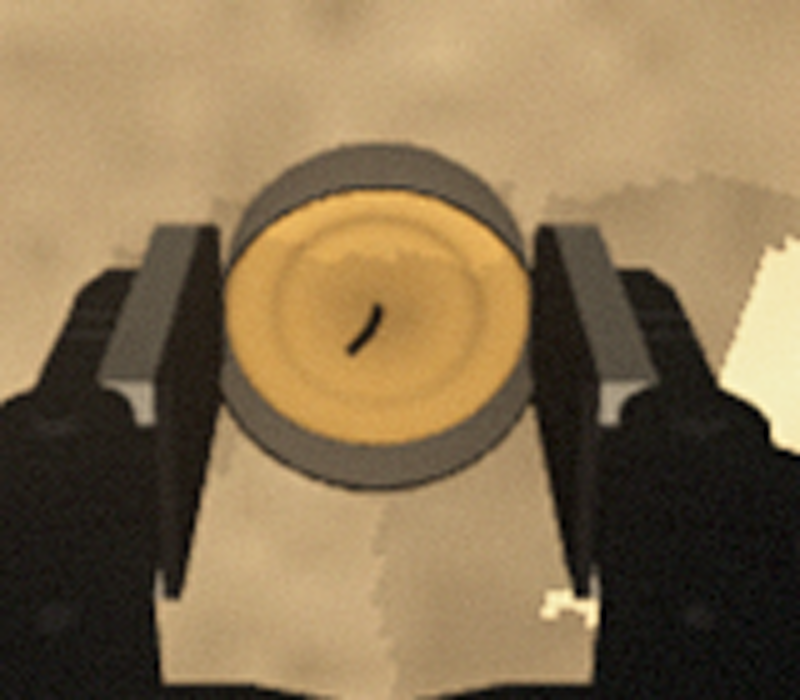

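```bash
python3 -m handwheel '[{"grip":30,"tx":0,"ty":-3,"tz":0,"wx":0,"wy":0,"wz":0},{"grip":30,"tx":0,"ty":-5,"tz":0,"wx":0,"wy":0,"wz":0},{"grip":30,"tx":0,"ty":-15,"tz":0,"wx":0,"wy":0,"wz":0},{"grip":30,"tx":0,"ty":-25,"tz":0,"wx":0,"wy":0,"wz":0},{"grip":30,"tx":0,"ty":-25,"tz":0,"wx":0,"wy":0,"wz":0},{"grip":30,"tx":0,"ty":-25,"tz":0,"wx":0,"wy":0,"wz":0},{"grip":30,"tx":0,"ty":0,"tz":0,"wx":0,"wy":0,"wz":0},{"grip":30,"tx":0,"ty":0,"tz":0,"wx":0,"wy":0,"wz":0}]' 30
python3 - <<'E'
from h import *
c=cap('wrist','w8');cap('scene','s8');cap('side','d8')
crop('s8',130,130,290,250,5,'s8c'); crop('d8',170,130,290,220,6,'d8c')
E
```

```text
time_s: 6.95
eef_pos: [417.0, 161.4, 86.9]
ee_rot: [-0.09, 0.088, -0.701, 0.702]
force: [-0.1, 1.1, -1.9]
grip_width: 0.413
```

View pics/w8.png

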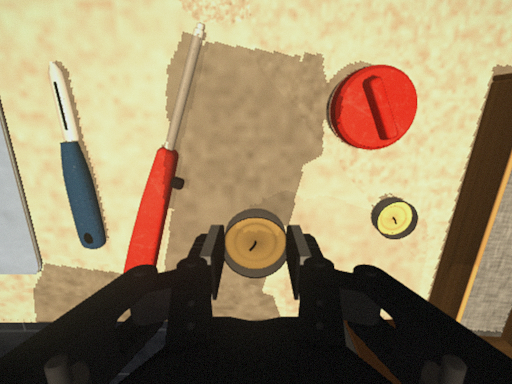

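View pics/s8c.png

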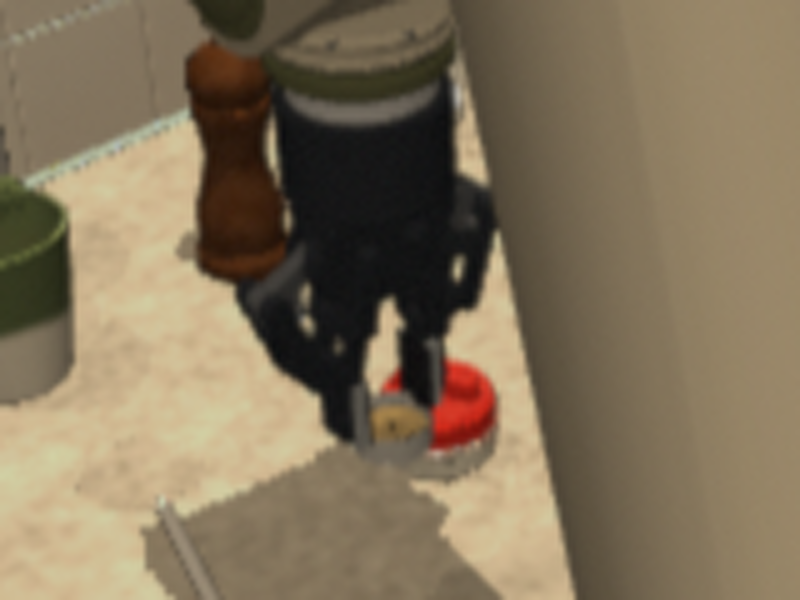

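View pics/d8c.png

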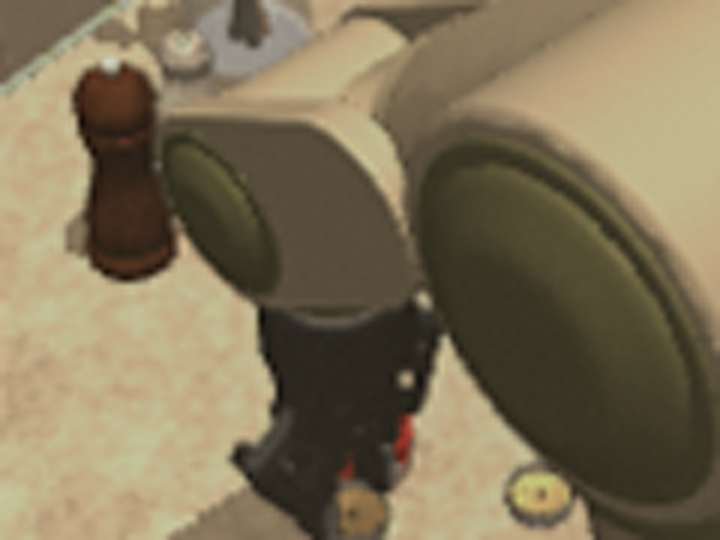

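The tealight is held between the pads (wrist (255,243)) and clear of the worktop. Its bottom was at z = 0 with eef z = -12, so the bottom is about eef z + 12. Next I'll hover over the trays to measure them.

```bash
python3 -m handwheel '[{"grip":30,"tx":11.4,"ty":-12,"tz":37,"wx":0,"wy":0,"wz":0},{"grip":30,"tx":11.4,"ty":-12,"tz":37,"wx":0,"wy":0,"wz":0},{"grip":30,"tx":11.4,"ty":-12,"tz":37,"wx":0,"wy":0,"wz":0},{"grip":30,"tx":11.4,"ty":-12,"tz":37,"wx":0,"wy":0,"wz":0},{"grip":30,"tx":11.4,"ty":-12,"tz":37,"wx":0,"wy":0,"wz":0},{"grip":30,"tx":11.4,"ty":-12,"tz":37,"wx":0,"wy":0,"wz":0},{"grip":30,"tx":11.4,"ty":-12,"tz":37,"wx":0,"wy":0,"wz":0},{"grip":30,"tx":11.4,"ty":-12,"tz":37,"wx":0,"wy":0,"wz":0},{"grip":30,"tx":11.4,"ty":-12,"tz":37,"wx":0,"wy":0,"wz":0},{"grip":30,"tx":11.4,"ty":-12,"tz":37,"wx":0,"wy":0,"wz":0}]' 30
python3 - <<'E'
from h import *
c=cap('wrist','w9');cap('scene','s9');cap('side','d9'); go(400,-250,210)
E
```

```text
time_s: 7.93
eef_pos: [397.4, -227.1, 205.5]
ee_rot: [0.088, -0.089, 0.702, -0.701]
force: [0.9, 0.4, -0.7]
grip_width: 0.415
tcp [ 397.8 -227.3  205.1] jaw -75.8 alts [   0. -180.] turn rv [0.001 0.    0.001] | after-turn shift [ 3.4 -4.9 22.5] | now shift [ 3.4 -4.9 22.5] j6 0.55 j1 -0.78 grip 35.5 F [-0.3  0.8 -0.2] t 8.08
```

View pics/w9.png

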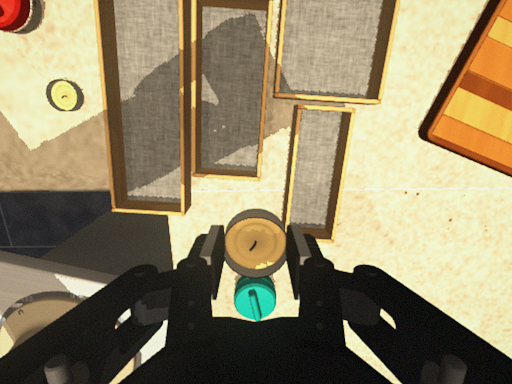

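View pics/d9.png

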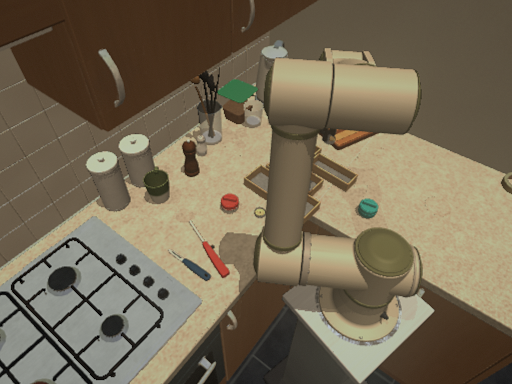

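Run:
```python
from h import *
crop('w9',90,0,350,250,3,'w9a'); crop('w9',180,0,420,250,3,'w9b')
cv2.imwrite('pics/w9a.png',cv2.imread('pics/w9a.png')[:600]) if 0 else None
crop('w9',80,0,280,200,3,'w9a'); crop('w9',260,0,410,245,2.4,'w9b'); crop('w9',90,90,290,245,3,'w9e')
```

```text
(no output)
```

View pics/w9a.png

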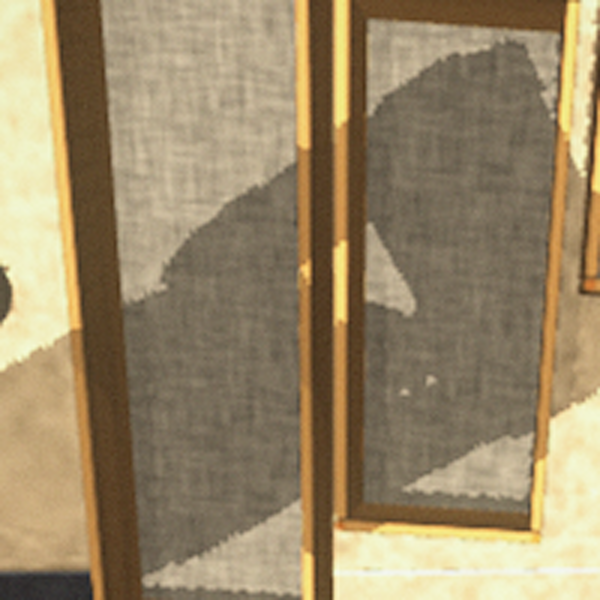

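View pics/w9b.png

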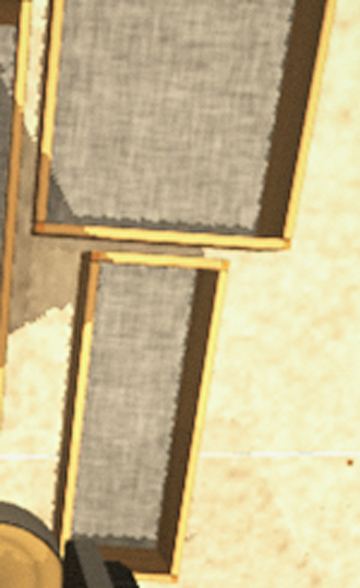

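View pics/w9e.png

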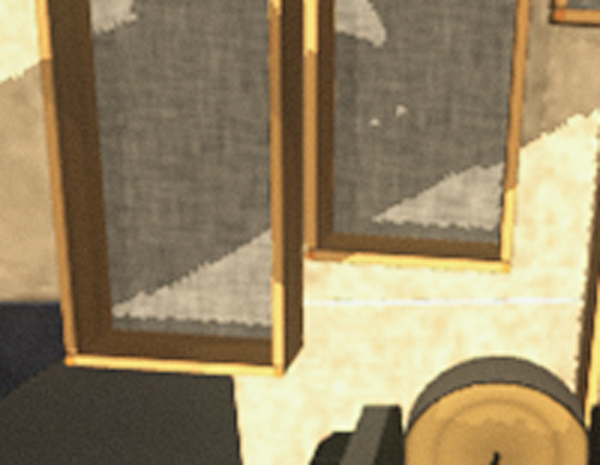

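Run:
```python
from h import *
c=ld('w9')
def Q(x,y,s,x0,y0,z=40): return px2w(c,(x+.5)/s-.5+x0,(y+.5)/s-.5+y0,z)[:2]
def ang(a,b): d=b-a; return np.degrees(np.arctan2(d[1],d[0])).round(1), np.linalg.norm(d).round(1)
B=lambda x,y:Q(x,y,2.4,260,0); E=lambda x,y:Q(x,y,3,90,90); A=lambda x,y:Q(x,y,3,80,0)
fl,fr,nr=B(83,253),B(228,262),B(177,580); print('short',fl,fr,nr,ang(fr,fl),ang(nr,fr)); print('centre',(fl+nr)/2)
nl,nr=B(35,232),B(289,246); a=B(331,0); b=B(52,0); print('sq',nl,nr,ang(nr,nl),ang(nr,a),ang(nl,b))
nl,nr=E(308,256),E(508,268); print('med',nl,nr,ang(nr,nl),ang(nl,A(340,0)),ang(nr,A(575,0)))
nl,nr=E(67,362),E(283,372); print('long',nl,nr,ang(nr,nl),ang(nl,A(45,0)),ang(nr,A(299,0)))
```

```text
short [ 481.69002553 -250.87803214] [ 495.16743458 -319.6741031 ] [ 328.5233508 -351.6284849] (np.float64(101.1), np.float64(70.1)) (np.float64(10.9), np.float64(169.7))
centre [ 405.10668817 -301.25325852]
sq [ 485.13325033 -226.00289617] [ 509.37435842 -345.33792201] (np.float64(101.5), np.float64(121.8)) (np.float64(11.7), np.float64(101.9)) (np.float64(11.2), np.float64(95.6))
med [ 370.89566371 -152.58803408] [ 386.61482872 -233.82304853] (np.float64(101.0), np.float64(82.7)) (np.float64(10.5), np.float64(188.3)) (np.float64(10.9), np.float64(193.3))
long [298.98064769 -61.12952722] [ 317.67127211 -151.74569273] (np.float64(101.7), np.float64(92.5)) (np.float64(10.4), np.float64(235.3)) (np.float64(11.4), np.float64(239.5))
```

Run:
```python
from h import *
crop('d9',240,130,380,240,5,'d9c')
```

```text
(no output)
```

View pics/d9c.png

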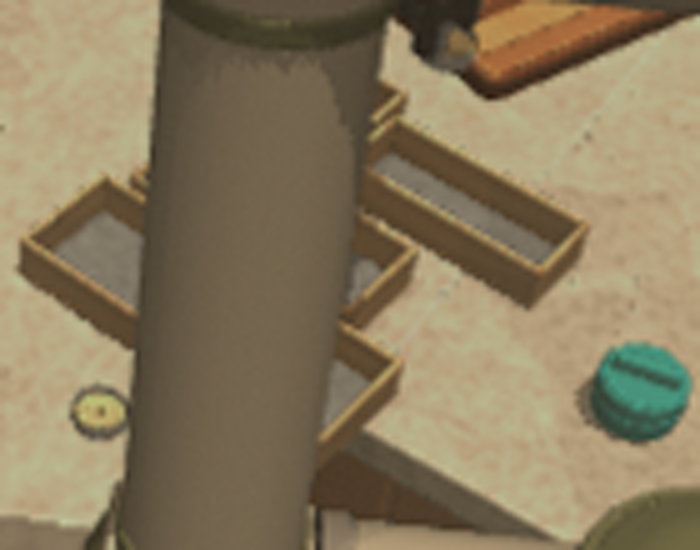

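Run:
```python
from h import *
c=ld('d9')
def Q(x,y,z=40): return px2w(c,(x+.5)/5-.5+240,(y+.5)/5-.5+130,z)[:2]
a=np.radians(11); u=np.array([np.cos(a),np.sin(a)]); v=np.array([-u[1],u[0]])
print('short fr',Q(397,118),'nr',Q(588,228),'nl',Q(533,273)); print('centres',Q(397,118)-87*u+34*v,Q(588,228)+87*u+34*v,Q(533,273)+87*u-34*v)
print('med nr',Q(416,255),'c',Q(416,255)+101*u+43*v)
print('long fl',Q(22,242),'fr',Q(107,180),'nr',Q(401,367)); print('c',Q(22,242)-136*u-47*v,Q(107,180)-136*u+47*v,Q(401,367)+136*u+47*v)
w=ld('w9')
def W(x,y,s,x0,y0,z=40): return px2w(w,(x+.5)/s-.5+x0,(y+.5)/s-.5+y0,z)[:2]
B=lambda x,y:W(x,y,2.4,260,0); E=lambda x,y:W(x,y,3,90,90)
print('wrist: short',B(83,253)-87*u-34*v,B(228,262)-87*u+34*v,B(177,580)+87*u+34*v)
print('med',E(308,256)+101*u-43*v,E(508,268)+101*u+43*v); print('long',E(67,362)+136*u-47*v,E(283,372)+136*u+47*v)
print('sq',B(35,232)+62*u-62*v,B(289,246)+62*u+62*v)
```

```text
short fr [ 490.59554753 -318.74566297] nr [ 322.88507898 -347.90316889] nl [ 316.35441036 -282.74272798]
centres [ 398.70647672 -301.97072133] [ 401.79913809 -297.92746205] [ 408.24348116 -299.51766961]
med nr [ 378.96252327 -228.2933881 ] c [ 469.902082   -166.81171068]
long fl [558.76998979  -9.47799904] fr [571.48209243 -98.00970814] nr [ 310.60680257 -146.09085974]
c [434.23671563 -81.56450003] [429.0127727  -77.82325389] [435.14007673 -74.00435875]
wrist: short [ 402.77596641 -300.85373898] [ 403.27836378 -302.89916146] [ 407.43740992 -301.65277806]
med [ 478.24479604 -175.52629444] [ 477.55438744 -172.3413711 ]
long [441.44996742 -81.31598147] [442.20454628 -79.65919173]
sq [ 557.82429342 -275.03362384] [ 558.40508608 -272.64687892]
```

```bash
python3 -m handwheel '[{"grip":30,"tx":0,"ty":0,"tz":0,"wx":0,"wy":-0.12,"wz":0},{"grip":30,"tx":0,"ty":0,"tz":0,"wx":0,"wy":-0.12,"wz":0},{"grip":30,"tx":0,"ty":0,"tz":0,"wx":0,"wy":-0.12,"wz":0},{"grip":30,"tx":0,"ty":0,"tz":0,"wx":0,"wy":-0.12,"wz":0},{"grip":30,"tx":0,"ty":0,"tz":0,"wx":0,"wy":-0.12,"wz":0},{"grip":30,"tx":0,"ty":0,"tz":0,"wx":0,"wy":-0.12,"wz":0},{"grip":30,"tx":0,"ty":0,"tz":0,"wx":0,"wy":-0.12,"wz":0},{"grip":30,"tx":0,"ty":0,"tz":0,"wx":0,"wy":-0.12,"wz":0},{"grip":30,"tx":0,"ty":0,"tz":0,"wx":0,"wy":-0.12,"wz":0},{"grip":30,"tx":0,"ty":0,"tz":0,"wx":0,"wy":-0.12,"wz":0}]' 30
python3 -m handwheel '[{"grip":30,"tx":0,"ty":20,"tz":0,"wx":0,"wy":-0.12,"wz":0},{"grip":30,"tx":0,"ty":20,"tz":0,"wx":0,"wy":-0.12,"wz":0},{"grip":30,"tx":0,"ty":20,"tz":0,"wx":0,"wy":-0.07,"wz":0},{"grip":30,"tx":0,"ty":20,"tz":0,"wx":0,"wy":0,"wz":0},{"grip":30,"tx":0,"ty":0,"tz":0,"wx":0,"wy":0,"wz":0}]' 30
python3 -c "
from h import *
go(441,-294,90,11)"
```

```text
time_s: 8.92
eef_pos: [398.0, -223.8, 204.6]
ee_rot: [0.471, -0.471, 0.528, -0.526]
force: [0.7, -0.6, 0.4]
grip_width: 0.418
time_s: 9.33
eef_pos: [396.5, -222.6, 121.9]
ee_rot: [0.546, -0.545, 0.453, -0.447]
force: [0.1, 0.2, -0.5]
grip_width: 0.412
tcp [ 396.5 -222.6  121.9] jaw 11.0 alts [ -0. 180.] turn rv [ 0.005  0.    -0.007] | after-turn shift [78.6 31.9 30. ] | now shift [78.8 31.2 30.2] j6 -0.96 j1 -0.77 grip 35.2 F [ 0.1  0.2 -0.5] t 9.33
```

```bash
python3 -m handwheel '[{"grip":30,"tx":26,"ty":10,"tz":10,"wx":0,"wy":0,"wz":0},{"grip":30,"tx":26,"ty":10,"tz":10,"wx":0,"wy":0,"wz":0},{"grip":30,"tx":26.5,"ty":10,"tz":10,"wx":0,"wy":0,"wz":0},{"grip":30,"tx":0,"ty":0,"tz":0,"wx":0,"wy":0,"wz":0},{"grip":30,"tx":0,"ty":0,"tz":0,"wx":0,"wy":0,"wz":0}]' 30
python3 - <<'E'
from h import *
go(441,-294,-3,11)
c=cap('wrist','w10');cap('scene','s10');cap('side','d10'); crop('d10',290,90,370,160,8,'d10c')
E
```

```text
time_s: 9.75
eef_pos: [442.7, -296.4, 95.3]
ee_rot: [0.545, -0.545, 0.451, -0.449]
force: [0.8, -0.5, -1.3]
grip_width: 0.415
tcp [ 442.7 -296.4   95.3] jaw 10.9 alts [ 1.000e-01 -1.799e+02] turn rv [ 0.001 -0.001 -0.002] | after-turn shift [-2.7 98.3 -1.2] | now shift [-2.5 98.3 -1.1] j6 -1.0 j1 -0.81 grip 35.5 F [ 0.8 -0.5 -1.3] t 9.75
```

View pics/w10.png

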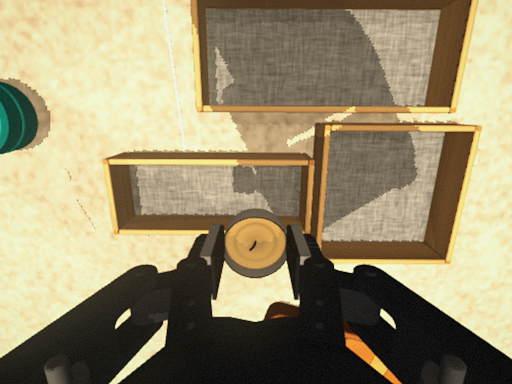

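View pics/s10.png

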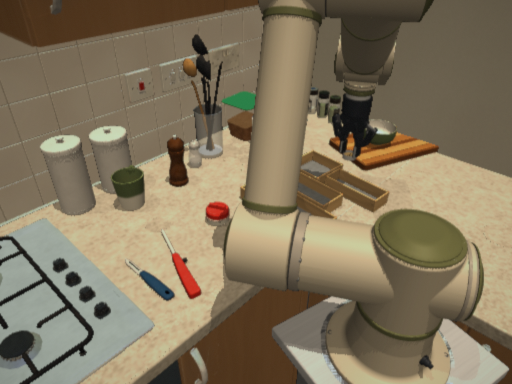

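View pics/d10.png

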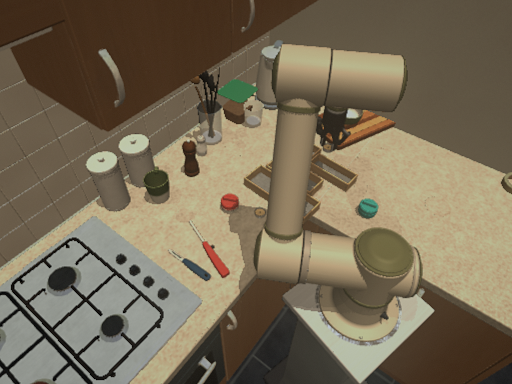

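The wrist view shows the short tray's rim at (107,161), (312,159), (118,233) and about (308,230), the square tray's at (320,125), (479,127), (449,262) and (325,258), and the medium tray above them.

Run:
```python
from h import *
c=ld('w10'); P=lambda u,v,z=40: px2w(c,u,v,z)[:2].round(1)
a=np.radians(11); u=np.array([np.cos(a),np.sin(a)]); v=np.array([-u[1],u[0]])
tl,tr,bl=P(107,161),P(312,159),P(118,233)
print(tl,tr,bl,'c',tl+87*u-34*v,tr-87*u-34*v,bl+87*u+34*v)
tl,tr,br=P(320,125),P(479,127),P(449,262); print('sq',tl,tr,br,'c',tl+62*u-62*v,tr-62*u-62*v,br-62*u+62*v)
bl,br=P(198,109),P(456,111); print('med',bl,br,'c',bl+101*u+43*v,br-101*u+43*v)
R=np.array(c['R']); print(R.T@-np.array(c['t']))
```

```text
[ 318.8 -287.5] [ 481.6 -254.2] [ 330.9 -350.3] c [ 410.6890708  -304.27494164] [ 402.68594088 -304.17570683] [ 409.81405912 -300.32429317]
sq [ 481.1 -227. ] [ 603.5 -204.7] [ 626.6 -321.8] c [ 553.79104309 -276.03072766] [ 554.46927234 -277.39104309] [ 553.90895691 -272.76927234]
med [ 385.9 -233.3] [ 581.1 -196.8] c [ 476.83955873 -171.81832258] [ 473.75086767 -173.86173964]
[ 429.25719331 -224.99545883  258.36243829]
```

```bash
python3 -m handwheel '[{"grip":30,"tx":0,"ty":20,"tz":0,"wx":0,"wy":0,"wz":0},{"grip":30,"tx":0,"ty":25,"tz":0,"wx":0,"wy":0,"wz":0},{"grip":30,"tx":0,"ty":25,"tz":0,"wx":0,"wy":0,"wz":0},{"grip":30,"tx":0,"ty":16,"tz":0,"wx":0,"wy":0,"wz":0},{"grip":30,"tx":0,"ty":9,"tz":0,"wx":0,"wy":0,"wz":0},{"grip":30,"tx":0,"ty":4,"tz":0,"wx":0,"wy":0,"wz":0},{"grip":30,"tx":0,"ty":0,"tz":0,"wx":0,"wy":0,"wz":0},{"grip":30,"tx":0,"ty":0,"tz":0,"wx":0,"wy":0,"wz":0}]' 30
python3 - <<'E'
from h import *
go(443,-295,-5,11)
c=cap('wrist','w11')
E
```

```text
time_s: 10.57
eef_pos: [443.0, -297.0, -2.1]
ee_rot: [-0.545, 0.545, -0.449, 0.451]
force: [-0.0, -0.5, -0.9]
grip_width: 0.41
tcp [ 443.  -297.    -2.1] jaw 11.0 alts [   0. -180.] turn rv [-0.001 -0.001  0.001] | after-turn shift [-2.   2.9  0.4] | now shift [-2.   2.9  0.4] j6 -1.0 j1 -0.81 grip 35.0 F [-0.  -0.5 -0.9] t 10.57
```

View pics/w11.png

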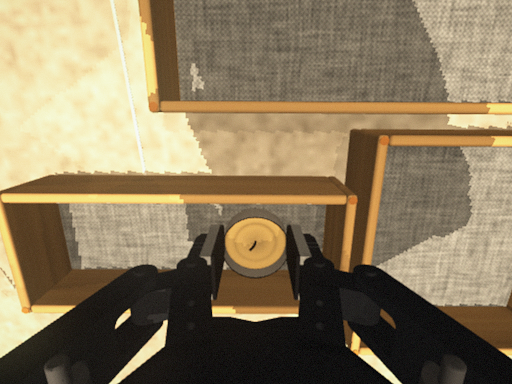

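```bash
python3 -m handwheel '[{"grip":30,"tx":0,"ty":3,"tz":0,"wx":0,"wy":0,"wz":0},{"grip":30,"tx":0,"ty":1,"tz":0,"wx":0,"wy":0,"wz":0},{"grip":30,"tx":0,"ty":0,"tz":0,"wx":0,"wy":0,"wz":0},{"grip":46,"tx":0,"ty":0,"tz":0,"wx":0,"wy":0,"wz":0},{"grip":46,"tx":0,"ty":0,"tz":0,"wx":0,"wy":0,"wz":0},{"grip":46,"tx":0,"ty":0,"tz":0,"wx":0,"wy":0,"wz":0},{"grip":46,"tx":0,"ty":-10,"tz":0,"wx":0,"wy":0,"wz":0},{"grip":46,"tx":0,"ty":-20,"tz":0,"wx":0,"wy":0,"wz":0},{"grip":46,"tx":0,"ty":-35,"tz":0,"wx":0,"wy":0,"wz":0},{"grip":46,"tx":0,"ty":-35,"tz":0,"wx":0,"wy":0,"wz":0}]' 30
python3 - <<'E'
from h import *
go(443,-295,-5,11)
c=cap('wrist','w12')
E
```

```text
time_s: 11.45
eef_pos: [442.1, -296.3, 94.2]
ee_rot: [0.545, -0.545, 0.451, -0.45]
force: [0.0, -0.8, 0.7]
grip_width: 0.537
tcp [ 442.1 -296.3   94.2] jaw 10.9 alts [ 1.000e-01 -1.799e+02] turn rv [ 0.001 -0.001 -0.001] | after-turn shift [-1.1 99.2  1.1] | now shift [-1.  99.2  1.2] j6 -1.0 j1 -0.81 grip 45.8 F [ 0.  -0.8  0.7] t 11.45
```

View pics/w12.png

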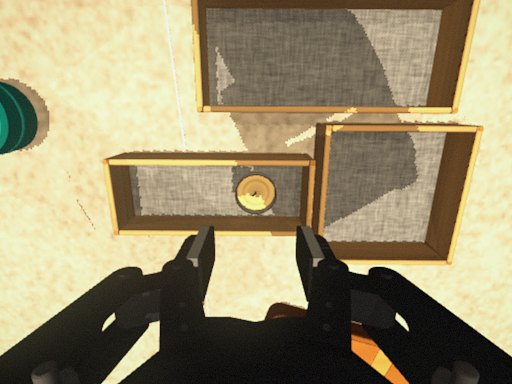

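```bash
python3 -m handwheel '[{"grip":60,"tx":-36,"ty":0,"tz":4.9,"wx":0,"wy":0,"wz":0},{"grip":60,"tx":-36,"ty":0,"tz":4.9,"wx":0,"wy":0,"wz":0},{"grip":60,"tx":-36,"ty":0,"tz":4.9,"wx":0,"wy":0,"wz":0},{"grip":60,"tx":-36,"ty":0,"tz":4.9,"wx":0,"wy":0,"wz":0},{"grip":60,"tx":-36,"ty":0,"tz":4.9,"wx":0,"wy":0,"wz":0},{"grip":60,"tx":-36,"ty":0,"tz":4.9,"wx":0,"wy":0,"wz":0},{"grip":60,"tx":-36,"ty":0,"tz":4.9,"wx":0,"wy":0,"wz":0},{"grip":60,"tx":-36,"ty":0,"tz":4.9,"wx":0,"wy":0,"wz":0},{"grip":60,"tx":-36,"ty":0,"tz":4.9,"wx":0,"wy":0,"wz":0},{"grip":60,"tx":0,"ty":0,"tz":0,"wx":0,"wy":0,"wz":0}]' 30
python3 - <<'E'
from h import *
c=cap('wrist','w13')
go(424,29,-12,11)
E
```

```text
time_s: 12.33
eef_pos: [423.3, 34.4, 93.4]
ee_rot: [0.547, -0.546, 0.449, -0.448]
force: [-0.2, -1.4, 0.3]
grip_width: 0.704
tcp [424.   32.1  93.4] jaw 11.2 alts [ -0.2 179.8] turn rv [-0.001  0.004  0.   ] | after-turn shift [  3.1 105.4  -0.6] | now shift [  3.1 105.4  -0.7] j6 -0.4 j1 -0.2 grip 60.1 F [-0.2 -0.2 -0.5] t 12.38
```

View pics/w13.png

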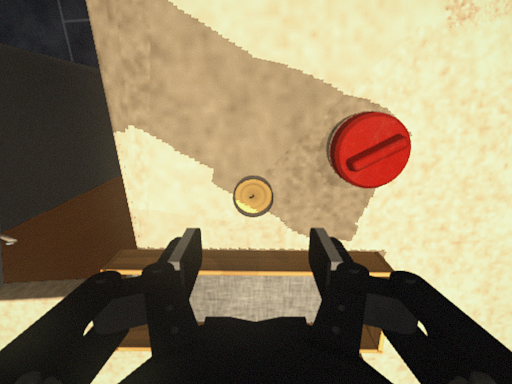

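Run:
```python
from h import *
c=ld('w13'); P=lambda u,v,z: px2w(c,u,v,z)[:2].round(1)
print(P(253,196,14.5), 'timer top',P(375,149,46))
go(424,29,-12,11)
d=ld('w12'); print('placed tl (should be ~443,-297)',px2w(d,255.5,193,19.5))
```

```text
[422.7  29.2] timer top [505.9  95. ]
tcp [424.   32.1  93.4] jaw 11.2 alts [ -0.2 179.8] turn rv [-0.001  0.004  0.   ] | after-turn shift [  3.1 105.4  -0.6] | now shift [  3.1 105.4  -0.7] j6 -0.4 j1 -0.2 grip 60.1 F [-0.2 -0.2 -0.5] t 12.38
placed tl (should be ~443,-297) [ 442.81800101 -296.99835945   19.5       ]
```

Check: the wrist picture gives the placed tealight at (442.8,-297.0), which matches the release pose to within 1 mm. I'll rely on the wrist camera from here.

```bash
python3 -m handwheel '[{"grip":60,"tx":3,"ty":20,"tz":-2,"wx":0,"wy":0,"wz":0},{"grip":60,"tx":0,"ty":30,"tz":0,"wx":0,"wy":0,"wz":0},{"grip":60,"tx":0,"ty":30,"tz":0,"wx":0,"wy":0,"wz":0},{"grip":60,"tx":0,"ty":15,"tz":0,"wx":0,"wy":0,"wz":0},{"grip":60,"tx":0,"ty":10.5,"tz":0,"wx":0,"wy":0,"wz":0},{"grip":60,"tx":0,"ty":0,"tz":0,"wx":0,"wy":0,"wz":0},{"grip":30,"tx":0,"ty":0,"tz":0,"wx":0,"wy":0,"wz":0},{"grip":30,"tx":0,"ty":0,"tz":0,"wx":0,"wy":0,"wz":0},{"grip":30,"tx":0,"ty":0,"tz":0,"wx":0,"wy":0,"wz":0},{"grip":30,"tx":0,"ty":0,"tz":0,"wx":0,"wy":0,"wz":0}]' 30
python3 -m handwheel '[{"grip":30,"tx":0,"ty":-4,"tz":0,"wx":0,"wy":0,"wz":0},{"grip":30,"tx":0,"ty":-8,"tz":0,"wx":0,"wy":0,"wz":0},{"grip":30,"tx":0,"ty":-25,"tz":0,"wx":0,"wy":0,"wz":0},{"grip":30,"tx":0,"ty":-35,"tz":0,"wx":0,"wy":0,"wz":0},{"grip":30,"tx":0,"ty":-35,"tz":0,"wx":0,"wy":0,"wz":0},{"grip":30,"tx":0,"ty":0,"tz":0,"wx":0,"wy":0,"wz":0}]' 30
python3 - <<'E'
from h import *
c=cap('wrist','w14')
go(367,-311,95,11)
E
```

```text
time_s: 13.22
eef_pos: [423.6, 25.9, -11.6]
ee_rot: [0.546, -0.545, 0.449, -0.451]
force: [-2.3, -2.4, 7.0]
grip_width: 0.409
time_s: 13.72
eef_pos: [426.0, 25.9, 100.5]
ee_rot: [0.547, -0.544, 0.447, -0.453]
force: [0.6, -0.7, 0.1]
grip_width: 0.416
tcp [424.8  26.1  97.8] jaw 11.0 alts [   0. -180.] turn rv [-0.007 -0.001  0.003] | after-turn shift [ 319.9    2.8 -121. ] | now shift [ 320.     2.9 -120.8] j6 -0.41 j1 -0.22 grip 35.4 F [ 0.1 -0.4 -0.4] t 13.77
```

View pics/w14.png

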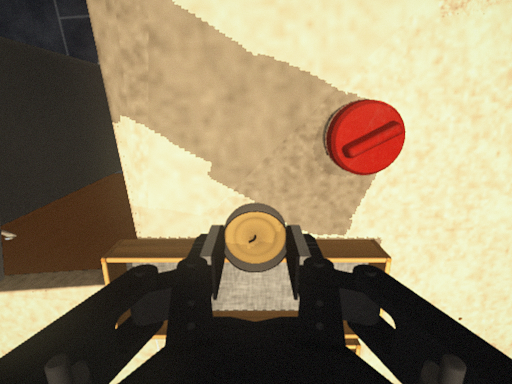

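```bash
python3 -m handwheel '[{"grip":30,"tx":35.3,"ty":-2,"tz":-13.3,"wx":0,"wy":0,"wz":0},{"grip":30,"tx":35.3,"ty":0,"tz":-13.3,"wx":0,"wy":0,"wz":0},{"grip":30,"tx":35.3,"ty":0,"tz":-13.3,"wx":0,"wy":0,"wz":0},{"grip":30,"tx":35.3,"ty":0,"tz":-13.3,"wx":0,"wy":0,"wz":0},{"grip":30,"tx":35.3,"ty":0,"tz":-13.3,"wx":0,"wy":0,"wz":0},{"grip":30,"tx":35.3,"ty":0,"tz":-13.3,"wx":0,"wy":0,"wz":0},{"grip":30,"tx":35.3,"ty":0,"tz":-13.3,"wx":0,"wy":0,"wz":0},{"grip":30,"tx":35.3,"ty":0,"tz":-13.3,"wx":0,"wy":0,"wz":0},{"grip":30,"tx":35.3,"ty":0,"tz":-13.3,"wx":0,"wy":0,"wz":0},{"grip":30,"tx":0,"ty":0,"tz":0,"wx":0,"wy":0,"wz":0}]' 30
python3 -m handwheel '[{"grip":30,"tx":0,"ty":0,"tz":0,"wx":0,"wy":0,"wz":0},{"grip":30,"tx":0,"ty":0,"tz":0,"wx":0,"wy":0,"wz":0}]'
python3 - <<'E'
from h import *
c=cap('wrist','w15')
go(367.5,-309,-6,11)
E
```

```text
time_s: 14.6
eef_pos: [364.5, -313.5, 96.0]
ee_rot: [-0.544, 0.545, -0.451, 0.452]
force: [-0.3, 0.2, -0.0]
grip_width: 0.408
time_s: 14.77
eef_pos: [365.4, -307.4, 95.7]
ee_rot: [0.546, -0.545, 0.451, -0.449]
force: [-0.9, 0.1, -0.4]
grip_width: 0.415
tcp [ 365.7 -307.    95.9] jaw 11.0 alts [   0. -180.] turn rv [ 0.    -0.    -0.001] | after-turn shift [  2.3 101.9   1.4] | now shift [  2.4 101.9   1.5] j6 -1.14 j1 -0.94 grip 34.9 F [-0.4  0.3  0.5] t 14.82
```

View pics/w15.png

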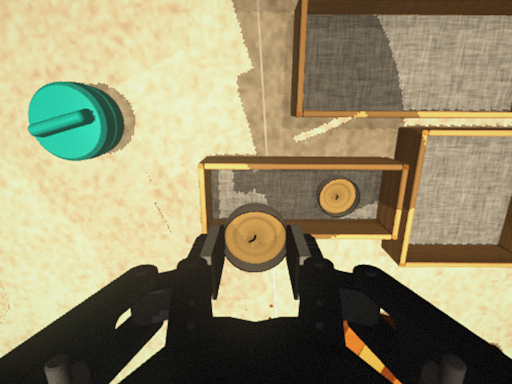

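Run:
```python
from h import *
c=ld('w15'); P=lambda u,v,z=40: px2w(c,u,v,z)[:2].round(1)
a=np.radians(11); u=np.array([np.cos(a),np.sin(a)]); v=np.array([-u[1],u[0]])
tl,tr,br=P(202,162),P(407,163),P(398,237); print(tl+87*u-34*v,tr-87*u-34*v,br-87*u+34*v, P(339,196,19.5), 'turq',P(68,122,26))
```

```text
[ 409.1890708  -301.47494164] [ 402.18594088 -303.57570683] [ 404.2109292  -301.32505836] [ 442.4 -296.6] turq [ 201.  -275.7]
```

Centre (405,-302) is confirmed. Descending and releasing.

```bash
python3 -m handwheel '[{"grip":30,"tx":2,"ty":20,"tz":1.5,"wx":0,"wy":0,"wz":0},{"grip":30,"tx":0,"ty":25,"tz":0,"wx":0,"wy":0,"wz":0},{"grip":30,"tx":0,"ty":25,"tz":0,"wx":0,"wy":0,"wz":0},{"grip":30,"tx":0,"ty":16,"tz":0,"wx":0,"wy":0,"wz":0},{"grip":30,"tx":0,"ty":9,"tz":0,"wx":0,"wy":0,"wz":0},{"grip":30,"tx":0,"ty":6,"tz":0,"wx":0,"wy":0,"wz":0},{"grip":30,"tx":0,"ty":0,"tz":0,"wx":0,"wy":0,"wz":0},{"grip":30,"tx":0,"ty":0,"tz":0,"wx":0,"wy":0,"wz":0}]' 30
python3 -m handwheel '[{"grip":46,"tx":0,"ty":0,"tz":0,"wx":0,"wy":0,"wz":0},{"grip":46,"tx":0,"ty":0,"tz":0,"wx":0,"wy":0,"wz":0},{"grip":46,"tx":0,"ty":0,"tz":0,"wx":0,"wy":0,"wz":0},{"grip":46,"tx":0,"ty":-10,"tz":0,"wx":0,"wy":0,"wz":0},{"grip":46,"tx":0,"ty":-20,"tz":0,"wx":0,"wy":0,"wz":0},{"grip":46,"tx":0,"ty":-35,"tz":0,"wx":0,"wy":0,"wz":0},{"grip":46,"tx":0,"ty":-35,"tz":0,"wx":0,"wy":0,"wz":0},{"grip":46,"tx":0,"ty":0,"tz":0,"wx":0,"wy":0,"wz":0}]' 30
python3 - <<'E'
from h import *
c=cap('wrist','w16')
go(507,95,100,11)
E
```

```text
time_s: 15.48
eef_pos: [368.0, -309.9, -4.1]
ee_rot: [-0.545, 0.546, -0.45, 0.45]
force: [0.3, -0.7, -0.1]
grip_width: 0.409
time_s: 16.15
eef_pos: [369.6, -312.5, 102.0]
ee_rot: [-0.544, 0.546, -0.446, 0.454]
force: [0.2, -0.3, 0.7]
grip_width: 0.537
tcp [ 368.8 -311.5   99.1] jaw 11.0 alts [   0. -180.] turn rv [-0.003 -0.001  0.007] | after-turn shift [-372.6   -0.9  213.2] | now shift [-372.8   -2.8  212.9] j6 -1.14 j1 -0.94 grip 46.0 F [ 0.1  0.3 -0.2] t 16.2
```

View pics/w16.png

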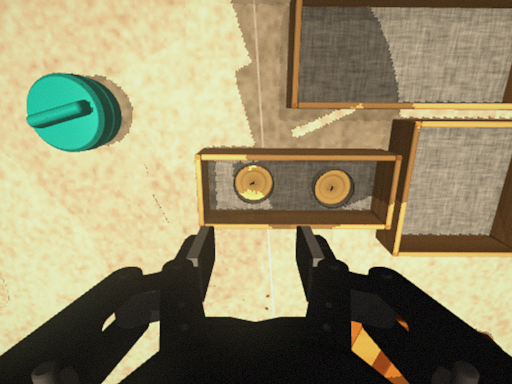

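```bash
python3 -m handwheel '[{"grip":85,"tx":-31,"ty":-3,"tz":17.8,"wx":0,"wy":0,"wz":0},{"grip":85,"tx":-31,"ty":-3,"tz":17.8,"wx":0,"wy":0,"wz":0},{"grip":85,"tx":-31,"ty":-3,"tz":17.8,"wx":0,"wy":0,"wz":0},{"grip":85,"tx":-31,"ty":-3,"tz":17.8,"wx":0,"wy":0,"wz":0},{"grip":85,"tx":-31,"ty":-3,"tz":17.8,"wx":0,"wy":0,"wz":0},{"grip":85,"tx":-31,"ty":-3,"tz":17.8,"wx":0,"wy":0,"wz":0},{"grip":85,"tx":-31,"ty":-3,"tz":17.8,"wx":0,"wy":0,"wz":0},{"grip":85,"tx":-31,"ty":-3,"tz":17.8,"wx":0,"wy":0,"wz":0},{"grip":85,"tx":-31,"ty":-3,"tz":17.8,"wx":0,"wy":0,"wz":0},{"grip":85,"tx":-31,"ty":-3,"tz":17.8,"wx":0,"wy":0,"wz":0}]' 30
python3 -m handwheel '[{"grip":85,"tx":-31,"ty":0,"tz":17.8,"wx":0,"wy":0,"wz":0},{"grip":85,"tx":-28,"ty":0,"tz":17.8,"wx":0,"wy":0,"wz":0},{"grip":85,"tx":0,"ty":0,"tz":0,"wx":0,"wy":0,"wz":0},{"grip":85,"tx":0,"ty":0,"tz":0,"wx":0,"wy":0,"wz":0}]' 30
python3 - <<'E'
from h import *
c=cap('wrist','w17')
go(507,95,-5,11)
E
```

```text
time_s: 17.03
eef_pos: [483.4, 30.1, 125.2]
ee_rot: [-0.545, 0.546, -0.45, 0.45]
force: [0.7, -0.9, 0.3]
grip_width: 0.994
time_s: 17.37
eef_pos: [506.9, 94.0, 124.7]
ee_rot: [-0.546, 0.546, -0.45, 0.449]
force: [0.2, -0.4, 0.2]
grip_width: 0.997
tcp [506.7  93.  124.8] jaw 11.0 alts [ -0. 180.] turn rv [ 0.001  0.    -0.   ] | after-turn shift [ -1.9 129.8   0.6] | now shift [ -1.9 129.8   0.8] j6 -0.24 j1 -0.05 grip 84.8 F [-0.3  0.3 -0.9] t 17.42
```

View pics/w17.png

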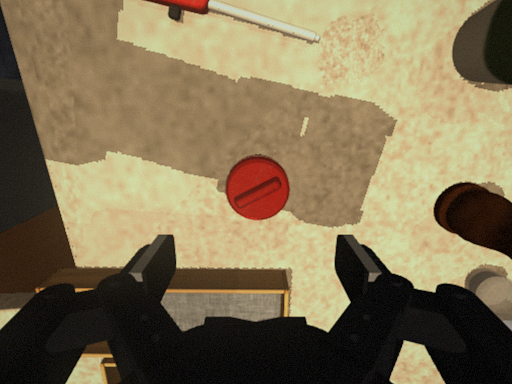

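Run:
```python
from h import *
c=ld('w17')
for z in (30,40,46): print(z,px2w(c,257.5,187.5,z).round(1), np.linalg.norm(px2w(c,226,187,z)-px2w(c,290,187,z)).round(1))
```

```text
30 [509.6  93.1  30. ] 63.0
40 [509.   95.9  40. ] 60.5
46 [508.6  97.6  46. ] 59.0
```

```bash
python3 -m handwheel '[{"grip":85,"tx":-2,"ty":15,"tz":2.3,"wx":0,"wy":0,"wz":0},{"grip":85,"tx":0,"ty":30,"tz":0,"wx":0,"wy":0,"wz":0},{"grip":85,"tx":0,"ty":25,"tz":0,"wx":0,"wy":0,"wz":0},{"grip":85,"tx":0,"ty":10,"tz":0,"wx":0,"wy":0,"wz":0},{"grip":85,"tx":0,"ty":0,"tz":0,"wx":0,"wy":0,"wz":0},{"grip":85,"tx":0,"ty":0,"tz":0,"wx":0,"wy":0,"wz":0}]' 30
python3 - <<'E'
from h import *
c=cap('wrist','w18')
go(509,95.5,-5,11)
E
```

```text
time_s: 17.92
eef_pos: [509.4, 94.6, 46.0]
ee_rot: [0.545, -0.545, 0.45, -0.45]
force: [0.6, 0.3, 0.6]
grip_width: 0.995
tcp [509.9  94.7  46.6] jaw 10.9 alts [ 1.000e-01 -1.799e+02] turn rv [-0.002 -0.002  0.   ] | after-turn shift [-0.9 51.6 -0.7] | now shift [-0.9 51.6 -0.8] j6 -0.23 j1 -0.04 grip 84.9 F [ 0.8  0.7 -0.4] t 17.97
```

View pics/w18.png

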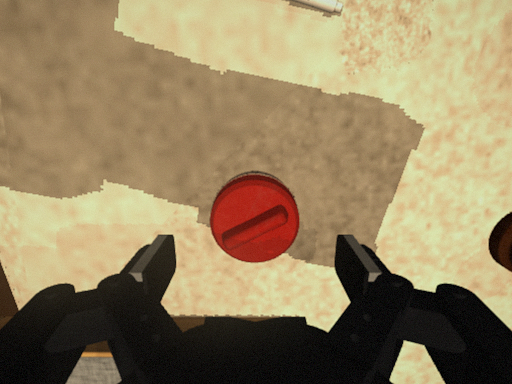

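Centred between the fingers (timer column 255, finger midpoint 255). Lowering and gripping.

```bash
python3 -m handwheel '[{"grip":85,"tx":-1,"ty":20,"tz":0,"wx":0,"wy":0,"wz":0},{"grip":85,"tx":0,"ty":18,"tz":0,"wx":0,"wy":0,"wz":0},{"grip":85,"tx":0,"ty":10,"tz":0,"wx":0,"wy":0,"wz":0},{"grip":85,"tx":0,"ty":0,"tz":0,"wx":0,"wy":0,"wz":0},{"grip":55,"tx":0,"ty":0,"tz":0,"wx":0,"wy":0,"wz":0},{"grip":55,"tx":0,"ty":0,"tz":0,"wx":0,"wy":0,"wz":0},{"grip":55,"tx":0,"ty":0,"tz":0,"wx":0,"wy":0,"wz":0},{"grip":55,"tx":0,"ty":0,"tz":0,"wx":0,"wy":0,"wz":0}]' 40
python3 - <<'E'
from h import *
c=cap('wrist','w19')
go(509,95.5,-5,11)
E
```

```text
time_s: 18.63
eef_pos: [509.8, 96.2, -0.8]
ee_rot: [0.546, -0.545, 0.449, -0.451]
force: [-4.0, 0.0, 9.1]
grip_width: 0.7
tcp [509.8  96.2  -0.8] jaw 10.9 alts [ 1.000e-01 -1.799e+02] turn rv [-0.002 -0.001  0.001] | after-turn shift [ 0.5  4.2 -0.9] | now shift [ 0.5  4.2 -0.9] j6 -0.23 j1 -0.04 grip 60.0 F [-3.5 -0.1  9. ] t 18.68
```

View pics/w19.png

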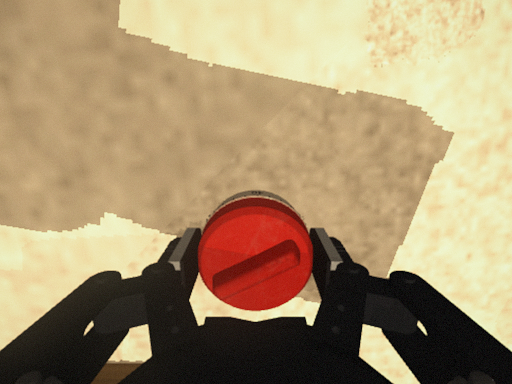

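```bash
python3 -m handwheel '[{"grip":55,"tx":0,"ty":-4,"tz":0,"wx":0,"wy":0,"wz":0},{"grip":55,"tx":0,"ty":-12,"tz":0,"wx":0,"wy":0,"wz":0},{"grip":55,"tx":0,"ty":-25,"tz":0,"wx":0,"wy":0,"wz":0},{"grip":55,"tx":0,"ty":-30,"tz":0,"wx":0,"wy":0,"wz":0},{"grip":55,"tx":0,"ty":-30,"tz":0,"wx":0,"wy":0,"wz":0},{"grip":55,"tx":0,"ty":0,"tz":0,"wx":0,"wy":0,"wz":0},{"grip":55,"tx":0,"ty":0,"tz":0,"wx":0,"wy":0,"wz":0}]' 50
python3 - <<'E'
from h import *
c=cap('wrist','w20');cap('scene','s20');crop('s20',140,90,300,210,5,'s20c')
go(554,-275,100,11)
E
```

```text
time_s: 19.27
eef_pos: [509.8, 96.3, 100.1]
ee_rot: [0.546, -0.545, 0.449, -0.451]
force: [-0.2, 0.3, -1.2]
grip_width: 0.692
tcp [508.4  96.3  97.7] jaw 10.9 alts [ 1.000e-01 -1.799e+02] turn rv [ 0.001 -0.001 -0.   ] | after-turn shift [373.2  -2.3 -26.1] | now shift [373.2  -2.4 -25.7] j6 -0.23 j1 -0.04 grip 59.1 F [-0.8 -0.3 -1.5] t 19.37
```

View pics/s20c.png

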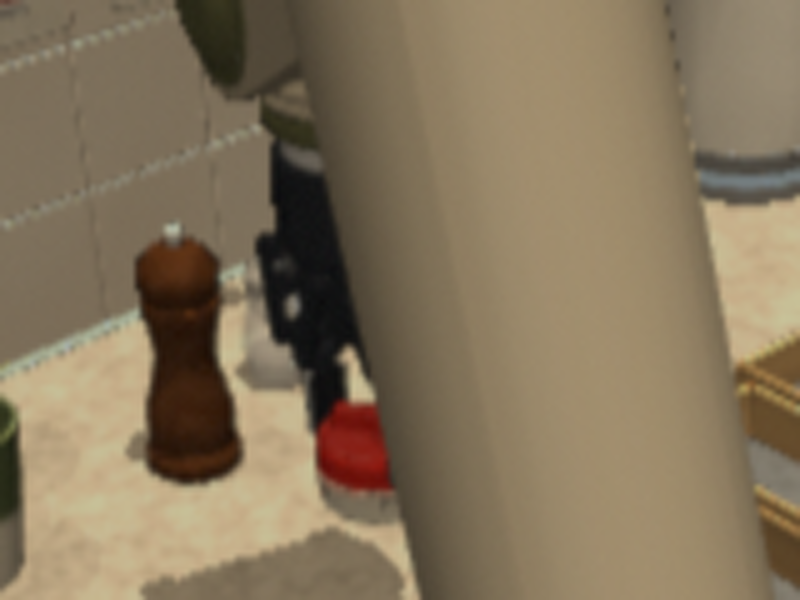

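View pics/w20.png

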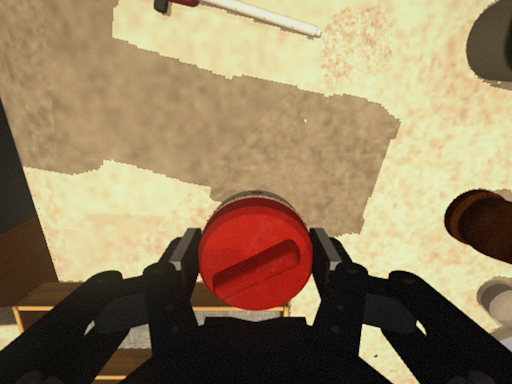

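```bash
python3 -m handwheel '[{"grip":55,"tx":37.3,"ty":0,"tz":-2.5,"wx":0,"wy":0,"wz":0},{"grip":55,"tx":37.3,"ty":0,"tz":-2.5,"wx":0,"wy":0,"wz":0},{"grip":55,"tx":37.3,"ty":0,"tz":-2.5,"wx":0,"wy":0,"wz":0},{"grip":55,"tx":37.3,"ty":0,"tz":-2.5,"wx":0,"wy":0,"wz":0},{"grip":55,"tx":37.3,"ty":0,"tz":-2.5,"wx":0,"wy":0,"wz":0},{"grip":55,"tx":37.3,"ty":0,"tz":-2.5,"wx":0,"wy":0,"wz":0},{"grip":55,"tx":37.3,"ty":0,"tz":-2.5,"wx":0,"wy":0,"wz":0},{"grip":55,"tx":37.3,"ty":0,"tz":-2.5,"wx":0,"wy":0,"wz":0},{"grip":55,"tx":37.3,"ty":0,"tz":-2.5,"wx":0,"wy":0,"wz":0},{"grip":55,"tx":37.3,"ty":0,"tz":-2.5,"wx":0,"wy":0,"wz":0}]' 50
python3 -m handwheel '[{"grip":55,"tx":0,"ty":0,"tz":0,"wx":0,"wy":0,"wz":0},{"grip":55,"tx":0,"ty":0,"tz":0,"wx":0,"wy":0,"wz":0},{"grip":55,"tx":0,"ty":0,"tz":0,"wx":0,"wy":0,"wz":0}]'
python3 - <<'E'
from h import *
c=cap('wrist','w21')
go(554,-275,5,11)
E
```

```text
time_s: 20.2
eef_pos: [554.5, -276.2, 96.6]
ee_rot: [-0.545, 0.545, -0.451, 0.449]
force: [1.1, 1.2, -1.1]
grip_width: 0.695
time_s: 20.45
eef_pos: [554.6, -273.9, 96.9]
ee_rot: [0.545, -0.545, 0.451, -0.449]
force: [0.2, 0.4, -0.9]
grip_width: 0.695
tcp [ 554.8 -273.5   97.3] jaw 11.0 alts [   0. -180.] turn rv [ 0.001 -0.    -0.002] | after-turn shift [ 1.3 92.3 -1.1] | now shift [ 1.5 92.3 -1. ] j6 -0.84 j1 -0.65 grip 58.9 F [ 0.7 -0.  -1.2] t 20.5
```

View pics/w21.png

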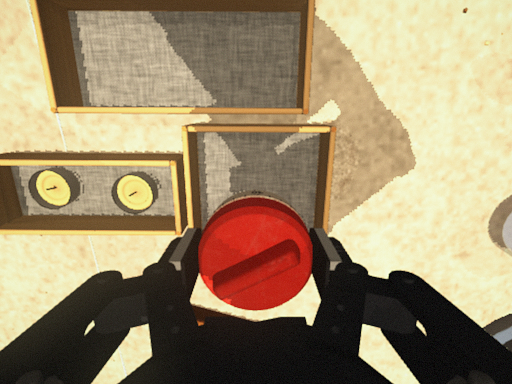

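Run:
```python
from h import *
c=ld('w21'); P=lambda u,v,z=40: px2w(c,u,v,z)[:2].round(1)
a=np.radians(11); u=np.array([np.cos(a),np.sin(a)]); v=np.array([-u[1],u[0]])
tl,tr=P(185,128),P(335,127); print(tl,tr,tl+62*u-62*v,tr-62*u-62*v)
bl,br=P(54,111),P(311,113); print('med',bl,br,bl+101*u+43*v,br-101*u+43*v)
```

```text
[ 489.3 -227.1] [ 605.3 -203.7] [ 561.99104309 -276.13072766] [ 556.26927234 -276.39104309]
med [ 387.7 -233.7] [ 584.1 -197. ] [ 478.63955873 -172.21832258] [ 476.75086767 -174.06173964]
```

```bash
python3 -m handwheel '[{"grip":55,"tx":1.5,"ty":20,"tz":1.5,"wx":0,"wy":0,"wz":0},{"grip":55,"tx":0,"ty":25,"tz":0,"wx":0,"wy":0,"wz":0},{"grip":55,"tx":0,"ty":20,"tz":0,"wx":0,"wy":0,"wz":0},{"grip":55,"tx":0,"ty":15,"tz":0,"wx":0,"wy":0,"wz":0},{"grip":55,"tx":0,"ty":8,"tz":0,"wx":0,"wy":0,"wz":0},{"grip":55,"tx":0,"ty":4,"tz":0,"wx":0,"wy":0,"wz":0},{"grip":55,"tx":0,"ty":0,"tz":0,"wx":0,"wy":0,"wz":0},{"grip":55,"tx":0,"ty":0,"tz":0,"wx":0,"wy":0,"wz":0}]' 50
python3 - <<'E'
from h import *
c=cap('wrist','w22')
go(556.5,-275,5,11)
E
```

```text
time_s: 21.17
eef_pos: [557.4, -275.8, 7.2]
ee_rot: [0.546, -0.545, 0.449, -0.45]
force: [-0.5, -0.9, -0.6]
grip_width: 0.694
tcp [ 557.5 -276.     7.4] jaw 11.0 alts [   0. -180.] turn rv [-0.001 -0.001  0.001] | after-turn shift [-1.2  2.4 -0.8] | now shift [-1.2  2.4 -0.8] j6 -0.84 j1 -0.65 grip 59.4 F [-0.6  0.5 -1.7] t 21.22
```

View pics/w22.png

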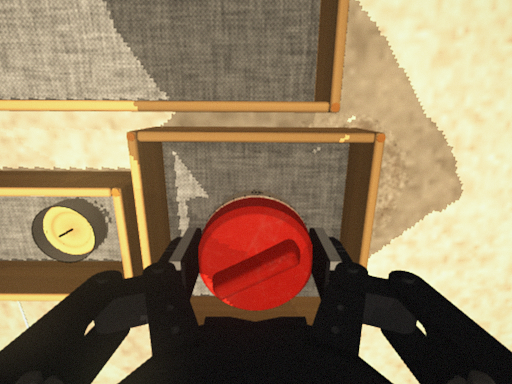

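```bash
python3 -m handwheel '[{"grip":55,"tx":0,"ty":2,"tz":0,"wx":0,"wy":0,"wz":0},{"grip":55,"tx":0,"ty":1.5,"tz":0,"wx":0,"wy":0,"wz":0},{"grip":55,"tx":0,"ty":0,"tz":0,"wx":0,"wy":0,"wz":0},{"grip":70,"tx":0,"ty":0,"tz":0,"wx":0,"wy":0,"wz":0},{"grip":70,"tx":0,"ty":0,"tz":0,"wx":0,"wy":0,"wz":0},{"grip":70,"tx":0,"ty":0,"tz":0,"wx":0,"wy":0,"wz":0},{"grip":70,"tx":0,"ty":-10,"tz":0,"wx":0,"wy":0,"wz":0},{"grip":70,"tx":0,"ty":-25,"tz":0,"wx":0,"wy":0,"wz":0},{"grip":70,"tx":0,"ty":-35,"tz":0,"wx":0,"wy":0,"wz":0},{"grip":70,"tx":0,"ty":-35,"tz":0,"wx":0,"wy":0,"wz":0}]' 50
python3 - <<'E'
from h import *
c=cap('wrist','w23')
go(376,323,150,104.6)
E
```

```text
time_s: 22.05
eef_pos: [556.6, -275.6, 109.3]
ee_rot: [-0.545, 0.545, -0.45, 0.45]
force: [0.5, 0.5, -0.6]
grip_width: 0.821
tcp [ 559.4 -277.6  117.6] jaw 11.0 alts [ 93.6 -86.4] turn rv [-1.300e-02  1.507e+00  1.000e-03] | after-turn shift [  26.1  -32.4 -627.4] | now shift [-624.2  -38.2  -65.7] j6 -0.84 j1 -0.65 grip 69.9 F [ 1.7 -0.7  6.9] t 22.1
```

View pics/w23.png

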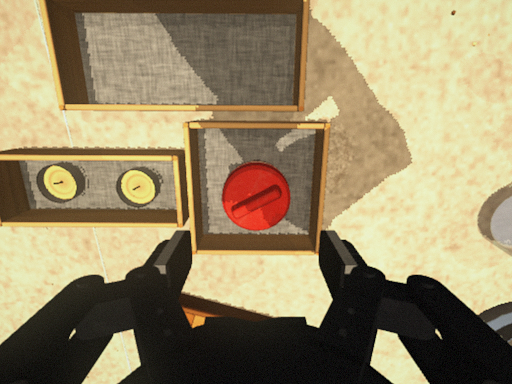

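```bash
python3 -m handwheel '[{"grip":70,"tx":0,"ty":-8,"tz":0,"wx":0,"wy":0.124,"wz":0},{"grip":70,"tx":0,"ty":-8,"tz":0,"wx":0,"wy":0.124,"wz":0},{"grip":70,"tx":0,"ty":-8,"tz":0,"wx":0,"wy":0.124,"wz":0},{"grip":70,"tx":0,"ty":-8,"tz":0,"wx":0,"wy":0.124,"wz":0},{"grip":70,"tx":0,"ty":-8,"tz":0,"wx":0,"wy":0.124,"wz":0},{"grip":70,"tx":0,"ty":-8,"tz":0,"wx":0,"wy":0.124,"wz":0},{"grip":70,"tx":0,"ty":-8,"tz":0,"wx":0,"wy":0.124,"wz":0},{"grip":70,"tx":0,"ty":-8,"tz":0,"wx":0,"wy":0.124,"wz":0},{"grip":70,"tx":0,"ty":-8,"tz":0,"wx":0,"wy":0.124,"wz":0},{"grip":70,"tx":0,"ty":-8,"tz":0,"wx":0,"wy":0.124,"wz":0}]'
python3 -m handwheel '[{"grip":60,"tx":0,"ty":0,"tz":0,"wx":0,"wy":0.124,"wz":0},{"grip":60,"tx":0,"ty":0,"tz":0,"wx":0,"wy":0.124,"wz":0},{"grip":60,"tx":0,"ty":0,"tz":0,"wx":0,"wy":0,"wz":0}]'
python3 - <<'E'
from h import *
c=cap('wrist','w24')
go(385,300,180,105)
E
```

```text
time_s: 22.93
eef_pos: [556.9, -275.9, 188.8]
ee_rot: [-0.18, 0.18, -0.684, 0.684]
force: [0.6, 0.2, -0.1]
grip_width: 0.824
time_s: 23.18
eef_pos: [557.0, -275.9, 188.5]
ee_rot: [-0.095, 0.095, -0.7, 0.701]
force: [-0.7, 0.3, -0.9]
grip_width: 0.703
tcp [ 557.  -275.9  188.3] jaw -74.2 alts [179.2  -0.8] turn rv [-0.     0.014 -0.   ] | after-turn shift [  17.     8.3 -600.8] | now shift [   8.4    8.  -601. ] j6 0.65 j1 -0.65 grip 59.9 F [0.3 0.3 0.4] t 23.23
```

View pics/w24.png

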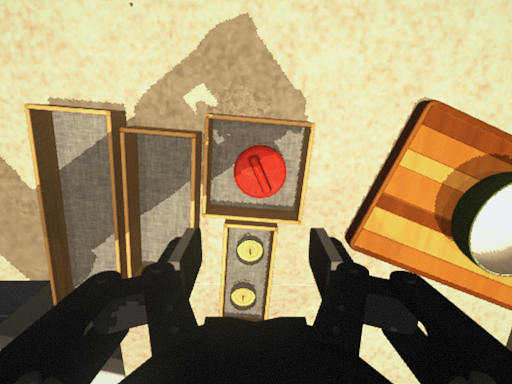

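The wrist view shows the timer (260,171) central in the square tray and both tealights (249,250), (243,297) flat in the short tray. Next is the peeler.

```bash
python3 -m handwheel '[{"grip":60,"tx":0.5,"ty":0,"tz":-40,"wx":0,"wy":0,"wz":0},{"grip":60,"tx":0.5,"ty":0,"tz":-40,"wx":0,"wy":0,"wz":0},{"grip":60,"tx":0.5,"ty":0,"tz":-40,"wx":0,"wy":0,"wz":0},{"grip":60,"tx":0.5,"ty":0,"tz":-40,"wx":0,"wy":0,"wz":0},{"grip":60,"tx":0.5,"ty":0,"tz":-40,"wx":0,"wy":0,"wz":0},{"grip":60,"tx":0.5,"ty":0,"tz":-40,"wx":0,"wy":0,"wz":0},{"grip":60,"tx":0.5,"ty":0,"tz":-40,"wx":0,"wy":0,"wz":0},{"grip":60,"tx":0.5,"ty":0,"tz":-40,"wx":0,"wy":0,"wz":0},{"grip":60,"tx":0.5,"ty":0,"tz":-40,"wx":0,"wy":0,"wz":0},{"grip":60,"tx":0.5,"ty":0,"tz":-40,"wx":0,"wy":0,"wz":0}]'
python3 -m handwheel '[{"grip":50,"tx":0,"ty":0,"tz":-40,"wx":0,"wy":0,"wz":0},{"grip":50,"tx":0,"ty":0,"tz":-40,"wx":0,"wy":0,"wz":0},{"grip":50,"tx":0,"ty":0,"tz":-40,"wx":0,"wy":0,"wz":0},{"grip":50,"tx":0,"ty":0,"tz":-40,"wx":0,"wy":0,"wz":0},{"grip":50,"tx":0,"ty":0,"tz":-40,"wx":0,"wy":0,"wz":0},{"grip":50,"tx":0,"ty":0,"tz":0,"wx":0,"wy":0,"wz":0},{"grip":50,"tx":0,"ty":0,"tz":0,"wx":0,"wy":0,"wz":0}]'
python3 - <<'E'
from h import *
c=cap('wrist','w25')
go(385,300,180,105)
E
```

```text
time_s: 24.07
eef_pos: [443.1, 109.5, 188.2]
ee_rot: [-0.098, 0.098, -0.7, 0.7]
force: [1.0, 0.2, 0.7]
grip_width: 0.702
time_s: 24.65
eef_pos: [389.1, 301.8, 187.9]
ee_rot: [-0.099, 0.099, -0.7, 0.7]
force: [0.6, -0.0, 0.5]
grip_width: 0.583
tcp [389.7 300.6 187.8] jaw -74.1 alts [179.1  -0.9] turn rv [-0.     0.016  0.   ] | after-turn shift [ 4.7  7.8 -0.7] | now shift [ 4.7  7.8 -0.7] j6 1.71 j1 0.42 grip 50.1 F [0.1 0.  0.1] t 24.7
```

View pics/w25.png

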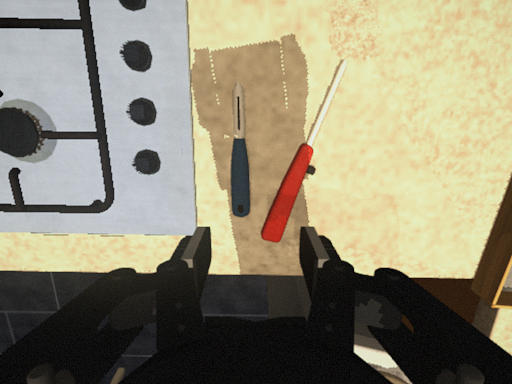

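Run:
```python
from h import *
crop('w25',190,50,370,250,3,'w25c')
c=ld('w25'); P=lambda u,v,z: px2w(c,u,v,z)[:2]
tip,end,sh=P(238.3,84,4),P(241,214.5,10),P(239,138,10)
d=tip-end; print(tip,end,np.linalg.norm(d),np.degrees(np.arctan2(d[1],d[0]))); u=d/np.linalg.norm(d); print('grip pt',end+60*u,'sh',np.linalg.norm(sh-end),'mid',end+85*u)
t,e=P(344,60,8.5),P(271,240,14); d=t-e; print('lighter',t,e,np.linalg.norm(d),np.degrees(np.arctan2(d[1],d[0])))
```

```text
[479.52396822 349.67427394] [322.00575017 302.7964877 ] 164.34572054632 16.573127018833972
grip pt [379.51313796 319.9108194 ] sh 101.37804179777228 mid [403.47454954 327.04179094]
lighter [538.03138125 239.40526803] [299.0282294  253.85307062] 239.4394403521403 -3.459335106543816
```

View pics/w25c.png

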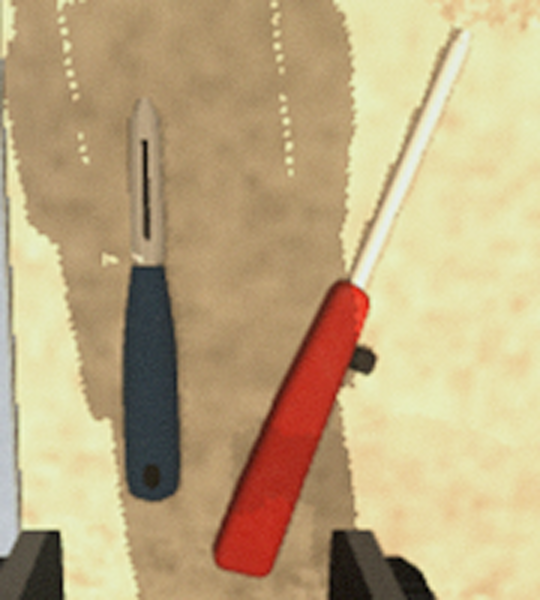

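```bash
python3 -m handwheel '[{"grip":50,"tx":5.6,"ty":20,"tz":-21.4,"wx":0,"wy":0,"wz":0},{"grip":50,"tx":0,"ty":35,"tz":0,"wx":0,"wy":0,"wz":0},{"grip":50,"tx":0,"ty":35,"tz":0,"wx":0,"wy":0,"wz":0},{"grip":50,"tx":0,"ty":35,"tz":0,"wx":0,"wy":0,"wz":0},{"grip":50,"tx":0,"ty":15,"tz":0,"wx":0,"wy":0,"wz":0},{"grip":50,"tx":0,"ty":0,"tz":0,"wx":0,"wy":0,"wz":0},{"grip":50,"tx":0,"ty":0,"tz":0,"wx":0,"wy":0,"wz":0}]' 40
python3 - <<'E'
from h import *
c=cap('wrist','w26')
go(378.5,319.5,-9)
E
```

```text
time_s: 25.28
eef_pos: [379.4, 318.6, 48.1]
ee_rot: [-0.096, 0.096, -0.7, 0.701]
force: [-0.1, 0.4, 1.0]
grip_width: 0.589
tcp [379.9 319.   49. ] jaw -74.3 alts [   0. -180.] turn rv [ 0.    -0.    -0.002] | after-turn shift [ 1.2 58.  -0.8] | now shift [ 1.3 58.  -0.8] j6 1.76 j1 0.46 grip 49.7 F [-0.2 -0.   0.9] t 25.33
```

View pics/w26.png

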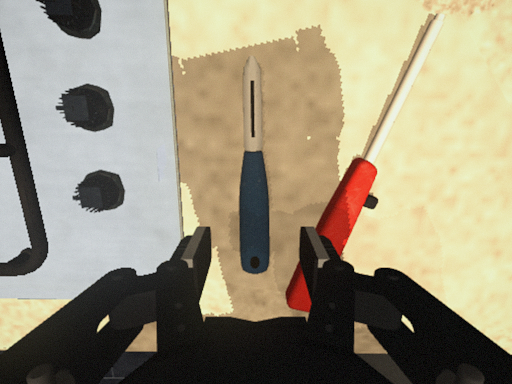

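```bash
python3 -m handwheel '[{"grip":44,"tx":0.5,"ty":20,"tz":-0.5,"wx":0,"wy":0,"wz":0},{"grip":44,"tx":0,"ty":20,"tz":0,"wx":0,"wy":0,"wz":0},{"grip":44,"tx":0,"ty":12,"tz":0,"wx":0,"wy":0,"wz":0},{"grip":44,"tx":0,"ty":5,"tz":0,"wx":0,"wy":0,"wz":0},{"grip":44,"tx":0,"ty":0,"tz":0,"wx":0,"wy":0,"wz":0},{"grip":15,"tx":0,"ty":0,"tz":0,"wx":0,"wy":0,"wz":0},{"grip":15,"tx":0,"ty":0,"tz":0,"wx":0,"wy":0,"wz":0},{"grip":15,"tx":0,"ty":0,"tz":0,"wx":0,"wy":0,"wz":0},{"grip":15,"tx":0,"ty":0,"tz":0,"wx":0,"wy":0,"wz":0},{"grip":15,"tx":0,"ty":0,"tz":0,"wx":0,"wy":0,"wz":0}]' 40
python3 - <<'E'
from h import *
c=cap('wrist','w27')
go(378.5,319.5,-9)
E
```

```text
time_s: 26.17
eef_pos: [379.2, 320.1, -7.5]
ee_rot: [0.098, -0.096, 0.701, -0.7]
force: [-0.5, -3.8, 8.8]
grip_width: 0.18
tcp [379.2 320.1  -7.5] jaw -74.3 alts [   0. -180.] turn rv [-0.     0.    -0.003] | after-turn shift [0.8 1.5 0.4] | now shift [0.8 1.5 0.4] j6 1.76 j1 0.46 grip 15.4 F [-0.7 -3.4  9.3] t 26.22
```

View pics/w27.png

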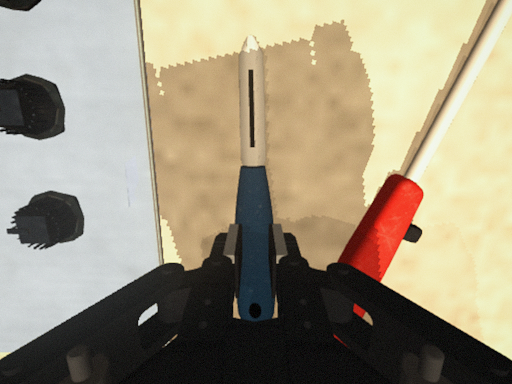

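```bash
python3 -m handwheel '[{"grip":5,"tx":0,"ty":0,"tz":0,"wx":0,"wy":0,"wz":0},{"grip":5,"tx":0,"ty":0,"tz":0,"wx":0,"wy":0,"wz":0},{"grip":5,"tx":0,"ty":0,"tz":0,"wx":0,"wy":0,"wz":0}]' 40
python3 - <<'E'
from h import *
c=cap('wrist','w28'); crop('w28',190,180,320,330,4,'w28c')
go(378.5,319.5,-9)
E
```

```text
time_s: 26.47
eef_pos: [380.0, 320.6, -6.3]
ee_rot: [0.098, -0.095, 0.701, -0.7]
force: [-3.4, -2.3, 20.5]
grip_width: 0.061
tcp [380.  320.6  -6.3] jaw -74.3 alts [   0. -180.] turn rv [ 0.001 -0.    -0.005] | after-turn shift [1.7 2.7 0.6] | now shift [1.7 2.7 0.6] j6 1.76 j1 0.46 grip 4.8 F [-2.7 -3.6 20.5] t 26.52
```

View pics/w28c.png

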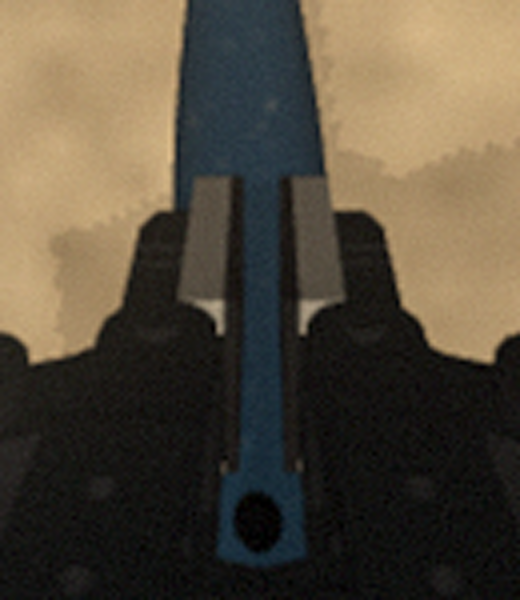

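The fingers shut on top of the handle: 4.8 mm opening and 20 N upward. So the real fingertips are about 23 mm behind the reported TCP. I'll back off, open and go lower.

```bash
python3 -m handwheel '[{"grip":5,"tx":0,"ty":-8,"tz":0,"wx":0,"wy":0,"wz":0},{"grip":44,"tx":0,"ty":0,"tz":0,"wx":0,"wy":0,"wz":0},{"grip":44,"tx":0,"ty":0,"tz":0,"wx":0,"wy":0,"wz":0},{"grip":44,"tx":0,"ty":0,"tz":0,"wx":0,"wy":0,"wz":0},{"grip":44,"tx":0,"ty":0,"tz":0,"wx":0,"wy":0,"wz":0}]' 40
python3 - <<'E'
from h import *
c=cap('wrist','w29')
go(378.5,319.5,-18)
E
```

```text
time_s: 26.93
eef_pos: [377.9, 319.8, -1.4]
ee_rot: [-0.096, 0.097, -0.7, 0.701]
force: [0.3, 0.4, -0.4]
grip_width: 0.516
tcp [377.9 319.8  -1.5] jaw -74.3 alts [   0. -180.] turn rv [-0.    -0.     0.001] | after-turn shift [-0.5 16.5  0.4] | now shift [-0.5 16.5  0.4] j6 1.76 j1 0.47 grip 43.7 F [-0.2  0.2  0.5] t 26.98
```

View pics/w29.png

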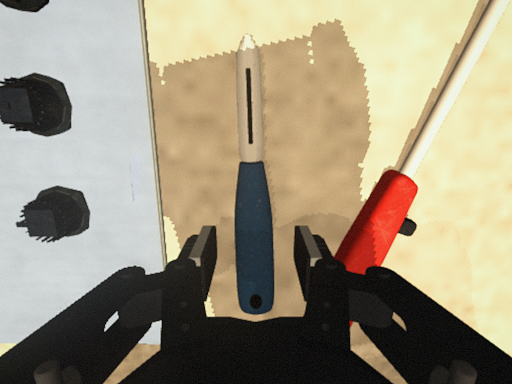

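```bash
python3 - <<'E'
from h import *
c=ld('w29'); P=lambda u,v,z: px2w(c,u,v,z)[:2]
tip,end=P(247.5,37,4),P(256.5,312,12)
d=tip-end; print(tip,end,np.linalg.norm(d),np.degrees(np.arctan2(d[1],d[0]))); u=d/np.linalg.norm(d); print('grip pt',end+60*u)
E
python3 -m handwheel '[{"grip":44,"tx":0,"ty":8,"tz":0,"wx":0,"wy":0,"wz":0},{"grip":44,"tx":0,"ty":4,"tz":0,"wx":0,"wy":0,"wz":0},{"grip":44,"tx":0,"ty":0,"tz":0,"wx":0,"wy":0,"wz":0}]' 40
python3 -m handwheel '[{"grip":44,"tx":0,"ty":3,"tz":0,"wx":0,"wy":0,"wz":0},{"grip":44,"tx":0,"ty":2,"tz":0,"wx":0,"wy":0,"wz":0},{"grip":44,"tx":0,"ty":0,"tz":0,"wx":0,"wy":0,"wz":0}]' 40
```

```text
[480.15166292 353.70644113] [323.34755227 304.38586606] 164.37776078799905 17.46025107765491
grip pt [380.58307242 322.38851125]
time_s: 27.23
eef_pos: [377.4, 319.5, -14.5]
ee_rot: [-0.096, 0.097, -0.7, 0.701]
force: [0.4, -0.1, -1.2]
grip_width: 0.516
time_s: 27.48
eef_pos: [377.9, 319.8, -18.6]
ee_rot: [-0.096, 0.097, -0.7, 0.701]
force: [-0.3, 0.3, 1.0]
grip_width: 0.515
```

Still free at eef -18.6. Closing now.

```bash
python3 -m handwheel '[{"grip":12,"tx":0,"ty":0,"tz":0,"wx":0,"wy":0,"wz":0},{"grip":12,"tx":0,"ty":0,"tz":0,"wx":0,"wy":0,"wz":0},{"grip":12,"tx":0,"ty":0,"tz":0,"wx":0,"wy":0,"wz":0},{"grip":12,"tx":0,"ty":0,"tz":0,"wx":0,"wy":0,"wz":0},{"grip":12,"tx":0,"ty":0,"tz":0,"wx":0,"wy":0,"wz":0}]' 40
python3 - <<'E'
from h import *
c=cap('wrist','w30'); crop('w30',190,180,320,330,4,'w30c')
go(378.5,319.5,-18)
E
```

```text
time_s: 27.9
eef_pos: [378.2, 320.0, -18.0]
ee_rot: [0.097, -0.096, 0.701, -0.7]
force: [-1.1, 1.2, 2.7]
grip_width: 0.243
tcp [378.2 320.  -18. ] jaw -74.3 alts [   0. -180.] turn rv [ 0. -0. -0.] | after-turn shift [-0.1  0.   0.5] | now shift [-0.1  0.   0.5] j6 1.76 j1 0.47 grip 21.2 F [-0.6  0.6  3.3] t 27.95
```

View pics/w30c.png

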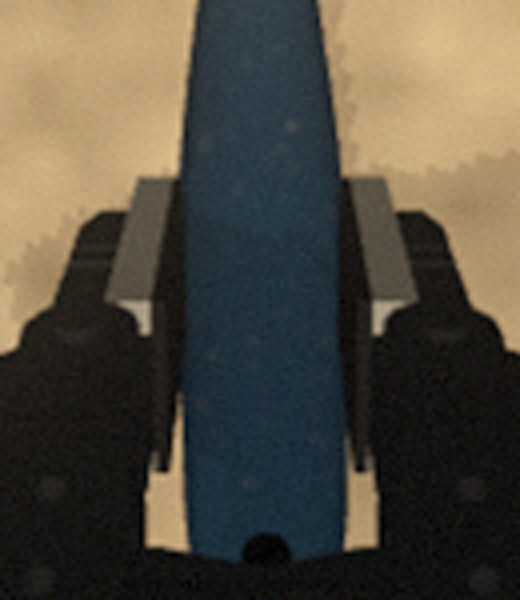

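```bash
python3 -m handwheel '[{"grip":12,"tx":0,"ty":-5,"tz":0,"wx":0,"wy":0,"wz":0},{"grip":12,"tx":0,"ty":-15,"tz":0,"wx":0,"wy":0,"wz":0},{"grip":12,"tx":0,"ty":-30,"tz":0,"wx":0,"wy":0,"wz":0},{"grip":12,"tx":0,"ty":-35,"tz":0,"wx":0,"wy":0,"wz":0},{"grip":12,"tx":0,"ty":-35,"tz":0,"wx":0,"wy":0,"wz":0},{"grip":12,"tx":0,"ty":0,"tz":0,"wx":0,"wy":0.082,"wz":0},{"grip":12,"tx":0,"ty":0,"tz":0,"wx":0,"wy":0,"wz":0}]' 50
python3 - <<'E'
from h import *
c=cap('wrist','w31');cap('scene','s31');crop('s31',100,100,260,250,4,'s31c')
go(451,-178,100)
E
```

```text
time_s: 28.53
eef_pos: [378.8, 320.2, 103.6]
ee_rot: [0.068, -0.066, 0.704, -0.704]
force: [0.4, -0.7, -1.6]
grip_width: 0.239
tcp [377.6 319.5 101.2] jaw -78.9 alts [   0. -180.] turn rv [-0.    -0.     0.001] | after-turn shift [ 23.8   1.2 502.3] | now shift [ 23.8   1.5 502.3] j6 1.84 j1 0.46 grip 20.5 F [-1.  -0.2 -1. ] t 28.63
```

View pics/w31.png

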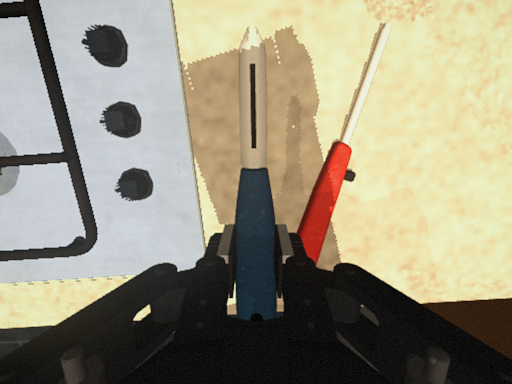

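View pics/s31c.png

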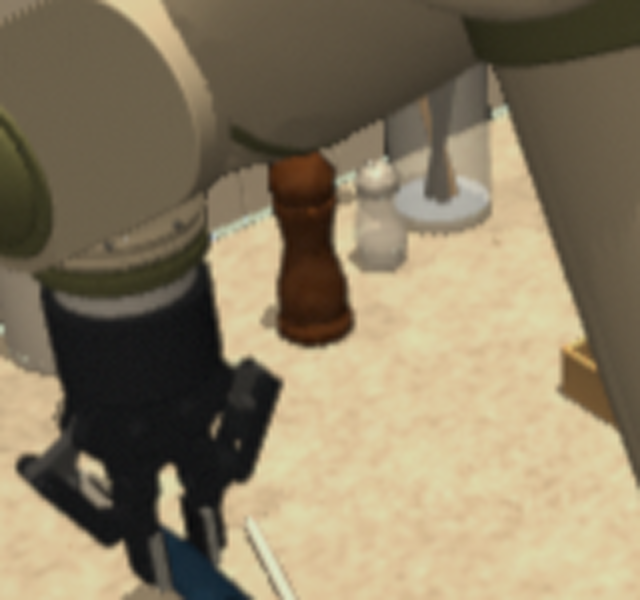

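```bash
python3 -m handwheel '[{"grip":12,"tx":1.8,"ty":0,"tz":38.6,"wx":0,"wy":0,"wz":0},{"grip":12,"tx":1.8,"ty":0,"tz":38.6,"wx":0,"wy":0,"wz":0},{"grip":12,"tx":1.8,"ty":0,"tz":38.6,"wx":0,"wy":0,"wz":0},{"grip":12,"tx":1.8,"ty":0,"tz":38.6,"wx":0,"wy":0,"wz":0},{"grip":12,"tx":1.8,"ty":0,"tz":38.6,"wx":0,"wy":0,"wz":0},{"grip":12,"tx":1.8,"ty":0,"tz":38.6,"wx":0,"wy":0,"wz":0},{"grip":12,"tx":1.8,"ty":0,"tz":38.6,"wx":0,"wy":0,"wz":0},{"grip":12,"tx":1.8,"ty":0,"tz":38.6,"wx":0,"wy":0,"wz":0},{"grip":12,"tx":1.8,"ty":0,"tz":38.6,"wx":0,"wy":0,"wz":0},{"grip":12,"tx":1.8,"ty":0,"tz":38.6,"wx":0,"wy":0,"wz":0}]' 50
python3 -m handwheel '[{"grip":12,"tx":1.8,"ty":0,"tz":38.6,"wx":0,"wy":0,"wz":0},{"grip":12,"tx":1.8,"ty":0,"tz":38.6,"wx":0,"wy":0,"wz":0},{"grip":12,"tx":1.8,"ty":0,"tz":38.6,"wx":0,"wy":0,"wz":0},{"grip":12,"tx":0,"ty":0,"tz":0,"wx":0,"wy":0,"wz":0},{"grip":12,"tx":0,"ty":0,"tz":0,"wx":0,"wy":0,"wz":0},{"grip":12,"tx":0,"ty":0,"tz":0,"wx":0,"wy":0,"wz":0}]' 50
python3 - <<'E'
from h import *
c=cap('wrist','w32')
go(451,-178,-12,-79)
E
```

```text
time_s: 29.47
eef_pos: [433.1, -64.2, 100.7]
ee_rot: [0.068, -0.069, 0.704, -0.703]
force: [1.5, 0.9, -0.6]
grip_width: 0.245
time_s: 29.97
eef_pos: [450.1, -176.5, 100.6]
ee_rot: [0.067, -0.069, 0.705, -0.703]
force: [0.5, 0.3, -1.1]
grip_width: 0.237
tcp [ 450.2 -176.1  101. ] jaw -78.9 alts [-1.000e-01  1.799e+02] turn rv [0.002 0.001 0.001] | after-turn shift [ -0.4 113.    2. ] | now shift [ -0.5 113.    2.2] j6 0.76 j1 -0.62 grip 20.4 F [-0.6 -0.7  0. ] t 30.02
```

View pics/w32.png

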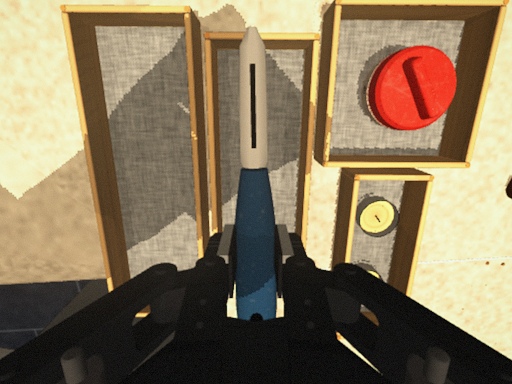

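Run:
```python
from h import *
c=ld('w32'); P=lambda u,v,z=40: px2w(c,u,v,z)[:2].round(1)
a=np.radians(11); u=np.array([np.cos(a),np.sin(a)]); v=np.array([-u[1],u[0]])
tl,tr=P(206.5,35),P(320,35); print(tl,tr,tl-101*u-43*v,tr-101*u+43*v)
zt=120; t,e=P(251.5,27,117),P(258,322,130); print('peeler tip',t,e,np.degrees(np.arctan2(*(t-e)[::-1])))
# tip relative
tl,tr=P(63,8),P(190,10); print('long',tl-136*u-47*v,tr-136*u+47*v)
```

```text
[ 564.3 -116.7] [ 580.2 -198.3] [ 473.36044127 -178.18167742] [ 472.85086767 -175.36173964]
peeler tip [ 556.8 -152.8] [ 400.8 -187. ] 12.365372758538806
long [437.06672583 -85.58650099] [435.33068027 -82.61354575]
```

```bash
python3 -m handwheel '[{"grip":12,"tx":1,"ty":20,"tz":4,"wx":0,"wy":0,"wz":0},{"grip":12,"tx":0,"ty":25,"tz":0,"wx":0,"wy":0,"wz":0},{"grip":12,"tx":0,"ty":20,"tz":0,"wx":0,"wy":0,"wz":0},{"grip":12,"tx":0,"ty":0,"tz":0,"wx":0,"wy":0,"wz":0},{"grip":12,"tx":0,"ty":0,"tz":0,"wx":0,"wy":0,"wz":0}]' 50
python3 - <<'E'
from h import *
c=cap('wrist','w33')
go(449.5,-180,-12,-79)
E
```

```text
time_s: 30.43
eef_pos: [450.3, -180.2, 36.6]
ee_rot: [0.068, -0.069, 0.704, -0.703]
force: [-0.7, 0.3, -0.5]
grip_width: 0.241
tcp [ 450.9 -180.8   37.5] jaw -78.9 alts [-1.000e-01  1.799e+02] turn rv [-0.     0.001 -0.   ] | after-turn shift [ 1.2 49.5 -1. ] | now shift [ 1.3 49.5 -1.1] j6 0.75 j1 -0.62 grip 20.5 F [ 0.4 -0.2 -0.1] t 30.48
```

View pics/w33.png

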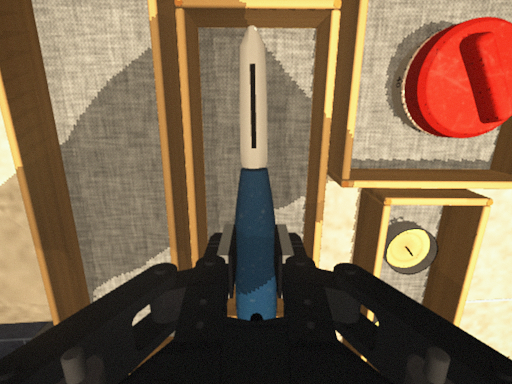

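```bash
python3 -m handwheel '[{"grip":12,"tx":0,"ty":15,"tz":0,"wx":0,"wy":0,"wz":0},{"grip":12,"tx":0,"ty":15,"tz":0,"wx":0,"wy":0,"wz":0},{"grip":12,"tx":0,"ty":10,"tz":0,"wx":0,"wy":0,"wz":0},{"grip":12,"tx":0,"ty":5,"tz":0,"wx":0,"wy":0,"wz":0},{"grip":12,"tx":0,"ty":3,"tz":0,"wx":0,"wy":0,"wz":0},{"grip":12,"tx":0,"ty":0,"tz":0,"wx":0,"wy":0,"wz":0},{"grip":12,"tx":0,"ty":0,"tz":0,"wx":0,"wy":0,"wz":0}]' 50
python3 - <<'E'
from h import *
c=cap('wrist','w34')
go(449.5,-180,-12,-79)
E
```

```text
time_s: 31.07
eef_pos: [451.0, -181.5, -10.6]
ee_rot: [-0.068, 0.068, -0.704, 0.704]
force: [0.3, -0.1, 1.0]
grip_width: 0.24
tcp [ 451.  -181.6  -10.6] jaw -79.0 alts [   0. -180.] turn rv [-0.001 -0.    -0.001] | after-turn shift [ 1.2  1.4 -1.8] | now shift [ 1.2  1.4 -1.8] j6 0.75 j1 -0.62 grip 20.7 F [ 0.2 -0.  -1. ] t 31.12
```

View pics/w34.png

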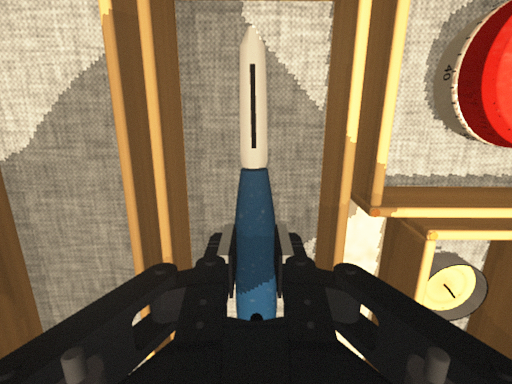

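```bash
python3 -m handwheel '[{"grip":12,"tx":0,"ty":2,"tz":0,"wx":0,"wy":0,"wz":0},{"grip":12,"tx":0,"ty":0.5,"tz":0,"wx":0,"wy":0,"wz":0},{"grip":34,"tx":0,"ty":0,"tz":0,"wx":0,"wy":0,"wz":0},{"grip":34,"tx":0,"ty":0,"tz":0,"wx":0,"wy":0,"wz":0},{"grip":34,"tx":0,"ty":0,"tz":0,"wx":0,"wy":0,"wz":0},{"grip":34,"tx":0,"ty":-8,"tz":0,"wx":0,"wy":0,"wz":0},{"grip":34,"tx":0,"ty":-20,"tz":0,"wx":0,"wy":0,"wz":0},{"grip":34,"tx":0,"ty":-35,"tz":0,"wx":0,"wy":0,"wz":0},{"grip":34,"tx":0,"ty":-35,"tz":0,"wx":0,"wy":0,"wz":0},{"grip":34,"tx":0,"ty":-35,"tz":0,"wx":0,"wy":0,"wz":0}]' 50
python3 -m handwheel '[{"grip":34,"tx":0,"ty":-30,"tz":0,"wx":0,"wy":0,"wz":0},{"grip":34,"tx":0,"ty":0,"tz":0,"wx":0,"wy":0,"wz":0},{"grip":34,"tx":0,"ty":0,"tz":0,"wx":0,"wy":0,"wz":0}]'
python3 - <<'E'
from h import *
c=cap('wrist','w35')
go(375,248,150,86.5)
E
```

```text
time_s: 31.95
eef_pos: [450.3, -181.1, 121.5]
ee_rot: [0.068, -0.068, 0.704, -0.704]
force: [0.9, 0.5, -0.1]
grip_width: 0.398
time_s: 32.2
eef_pos: [451.1, -181.6, 151.0]
ee_rot: [-0.069, 0.067, -0.703, 0.705]
force: [-0.4, -0.1, -0.1]
grip_width: 0.403
tcp [ 450.4 -181.2  149.5] jaw -79.0 alts [165.5 -14.5] turn rv [-0.     0.253 -0.   ] | after-turn shift [ 101.5   -0.5 -423.8] | now shift [  -7.7   -0.6 -435.7] j6 0.75 j1 -0.62 grip 34.1 F [ 0.7  0.7 -0.8] t 32.25
```

View pics/w35.png

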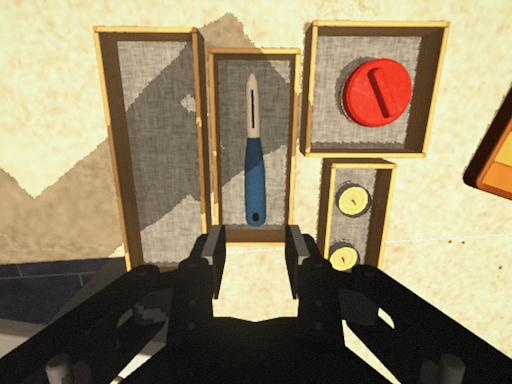

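Run:
```python
from h import *
c=ld('w35'); P=lambda u,v,z=40: px2w(c,u,v,z)[:2].round(1)
a=np.radians(11); u=np.array([np.cos(a),np.sin(a)]); v=np.array([-u[1],u[0]])
tl,tr,nr=P(208,50.5),P(299.5,51),P(293,246); C=[tl-101*u-43*v,tr-101*u+43*v,nr+101*u+43*v]; print(C)
t,e=P(252,73,9),P(256,226,15); m=(t+e)/2; c0=np.mean(C,0); print(t,e,m,'tray frame',(m-c0)@u,(m-c0)@v, 'len',np.linalg.norm(t-e))
tl,tr=P(95,30),P(204,30); print('long',tl-136*u-47*v,tr-136*u+47*v)
crop('w35',200,40,310,250,3,'w35c')
```

```text
[array([ 472.56044127, -176.78167742]), array([ 471.85086767, -174.36173964]), array([ 476.43955873, -175.51832258])]
[ 556.1 -157.3] [ 390.5 -194.1] [ 473.3 -175.7] tray frame -0.33900719046992583 -0.08292472438255286 len 169.63961801418915
long [436.06672583 -85.88650099] [436.83068027 -89.21354575]
```

View pics/w35c.png

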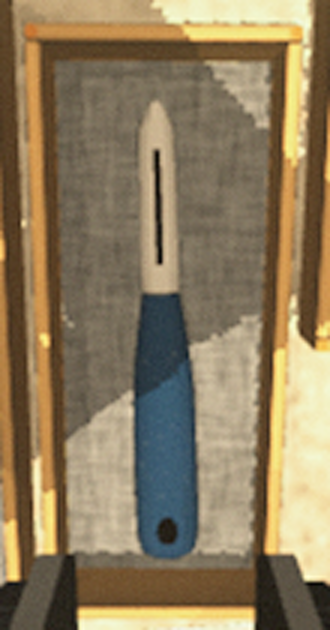

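```bash
python3 -m handwheel '[{"grip":55,"tx":0,"ty":0,"tz":0,"wx":0,"wy":0.125,"wz":0},{"grip":55,"tx":0,"ty":0,"tz":0,"wx":0,"wy":0.125,"wz":0},{"grip":55,"tx":9.2,"ty":0,"tz":-38.5,"wx":0,"wy":0,"wz":0},{"grip":55,"tx":9.2,"ty":0,"tz":-38.5,"wx":0,"wy":0,"wz":0},{"grip":55,"tx":9.2,"ty":0,"tz":-38.5,"wx":0,"wy":0,"wz":0},{"grip":55,"tx":9.2,"ty":0,"tz":-38.5,"wx":0,"wy":0,"wz":0},{"grip":55,"tx":9.2,"ty":0,"tz":-38.5,"wx":0,"wy":0,"wz":0},{"grip":55,"tx":9.2,"ty":0,"tz":-38.5,"wx":0,"wy":0,"wz":0},{"grip":55,"tx":9.2,"ty":0,"tz":-38.5,"wx":0,"wy":0,"wz":0},{"grip":55,"tx":9.2,"ty":0,"tz":-38.5,"wx":0,"wy":0,"wz":0}]'
python3 -m handwheel '[{"grip":55,"tx":9.2,"ty":0,"tz":-38.5,"wx":0,"wy":0,"wz":0},{"grip":55,"tx":9.2,"ty":0,"tz":-38.5,"wx":0,"wy":0,"wz":0},{"grip":55,"tx":9.2,"ty":0,"tz":-38.5,"wx":0,"wy":0,"wz":0},{"grip":55,"tx":0,"ty":0,"tz":0,"wx":0,"wy":0,"wz":0},{"grip":55,"tx":0,"ty":0,"tz":0,"wx":0,"wy":0,"wz":0}]'
python3 - <<'E'
from h import *
c=cap('wrist','w36')
go(373.5,248,-18,86.5)
E
```

```text
time_s: 33.08
eef_pos: [393.5, 132.1, 148.2]
ee_rot: [0.022, -0.02, -0.707, 0.707]
force: [0.6, -0.2, 0.6]
grip_width: 0.641
time_s: 33.5
eef_pos: [372.8, 248.5, 148.0]
ee_rot: [0.02, -0.018, -0.706, 0.707]
force: [1.2, -0.3, -0.1]
grip_width: 0.64
tcp [373.4 247.3 148.2] jaw -93.2 alts [179.7  -0.3] turn rv [-0.001  0.005  0.002] | after-turn shift [-1.000e-01  1.662e+02 -7.000e-01] | now shift [ -0.4 166.2  -0.9] j6 1.95 j1 0.32 grip 55.1 F [ 0.2 -1.  -0.1] t 33.55
```

View pics/w36.png

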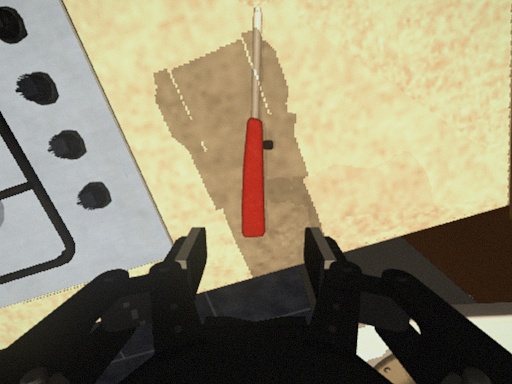

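Run:
```python
from h import *
c=ld('w36'); P=lambda u,v,z: px2w(c,u,v,z)[:2].round(1)
t,j,e=P(258,9,8.5),P(254,120,12),P(253,235,13); print(t,j,e,np.linalg.norm(e-t),np.linalg.norm(e-j), np.degrees(np.arctan2(*(t-e)[::-1]))); print('grip',j+(e-j)*64/141)
```

```text
[536.2 237.7] [432.5 247.1] [298.9 255.6] 237.97415826093393 133.87012362734265 -4.313762595982032
grip [371.85886525 250.95815603]
```

```bash
python3 -m handwheel '[{"grip":55,"tx":1.5,"ty":20,"tz":-2.3,"wx":0,"wy":0.015,"wz":0},{"grip":55,"tx":0,"ty":35,"tz":0,"wx":0,"wy":0,"wz":0},{"grip":55,"tx":0,"ty":35,"tz":0,"wx":0,"wy":0,"wz":0},{"grip":55,"tx":0,"ty":35,"tz":0,"wx":0,"wy":0,"wz":0},{"grip":55,"tx":0,"ty":20,"tz":0,"wx":0,"wy":0,"wz":0},{"grip":55,"tx":0,"ty":12,"tz":0,"wx":0,"wy":0,"wz":0},{"grip":55,"tx":0,"ty":0,"tz":0,"wx":0,"wy":0,"wz":0},{"grip":55,"tx":0,"ty":0,"tz":0,"wx":0,"wy":0,"wz":0}]' 40
python3 - <<'E'
from h import *
c=cap('wrist','w37')
go(372,249.7,-18)
E
```

```text
time_s: 34.22
eef_pos: [372.9, 248.6, -7.9]
ee_rot: [0.027, -0.026, -0.706, 0.707]
force: [0.3, -0.2, 0.4]
grip_width: 0.642
tcp [373.4 249.   -7.2] jaw -94.3 alts [   0. -180.] turn rv [ 0. -0. -0.] | after-turn shift [ 1.4 10.8 -0.6] | now shift [ 1.4 10.8 -0.6] j6 1.97 j1 0.33 grip 55.0 F [-0.8  0.1 -0.3] t 34.27
```

View pics/w37.png

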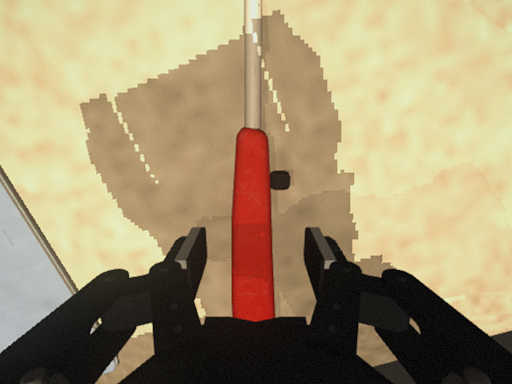

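```bash
python3 -m handwheel '[{"grip":55,"tx":0.5,"ty":7,"tz":0,"wx":0,"wy":0,"wz":0},{"grip":55,"tx":0,"ty":4,"tz":0,"wx":0,"wy":0,"wz":0},{"grip":55,"tx":0,"ty":0,"tz":0,"wx":0,"wy":0,"wz":0},{"grip":18,"tx":0,"ty":0,"tz":0,"wx":0,"wy":0,"wz":0},{"grip":18,"tx":0,"ty":0,"tz":0,"wx":0,"wy":0,"wz":0},{"grip":18,"tx":0,"ty":0,"tz":0,"wx":0,"wy":0,"wz":0},{"grip":18,"tx":0,"ty":0,"tz":0,"wx":0,"wy":0,"wz":0},{"grip":18,"tx":0,"ty":0,"tz":0,"wx":0,"wy":0,"wz":0}]' 50
python3 - <<'E'
from h import *
c=cap('wrist','w38')
go(372,249.7,-18)
E
```

```text
time_s: 34.93
eef_pos: [372.5, 249.8, -18.2]
ee_rot: [0.026, -0.026, -0.707, 0.707]
force: [-0.7, -2.6, 5.6]
grip_width: 0.253
tcp [372.5 249.8 -18.2] jaw -94.2 alts [   0. -180.] turn rv [-0.  0. -0.] | after-turn shift [ 0.5 -0.2  0.1] | now shift [ 0.5 -0.2  0.1] j6 1.97 j1 0.33 grip 21.4 F [-1.  -2.4  6.4] t 34.98
```

View pics/w38.png

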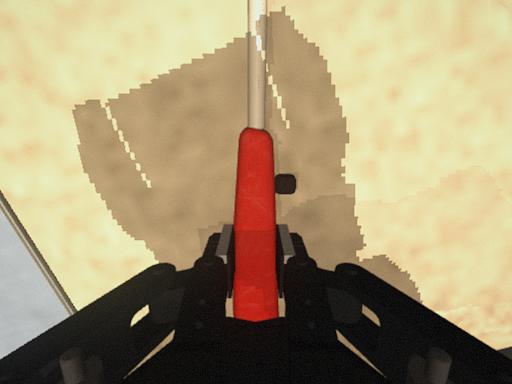

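```bash
python3 -m handwheel '[{"grip":12,"tx":0,"ty":0,"tz":0,"wx":0,"wy":0,"wz":0},{"grip":12,"tx":0,"ty":-5,"tz":0,"wx":0,"wy":0,"wz":0},{"grip":12,"tx":0,"ty":-15,"tz":0,"wx":0,"wy":0,"wz":0},{"grip":12,"tx":0,"ty":-30,"tz":0,"wx":0,"wy":0,"wz":0},{"grip":12,"tx":0,"ty":-35,"tz":0,"wx":0,"wy":0,"wz":0},{"grip":12,"tx":0,"ty":-35,"tz":0,"wx":0,"wy":0,"wz":0},{"grip":12,"tx":0,"ty":0,"tz":0,"wx":0,"wy":0,"wz":0},{"grip":12,"tx":0,"ty":0,"tz":0,"wx":0,"wy":0,"wz":0}]' 60
python3 - <<'E'
from h import *
c=cap('wrist','w39');cap('side','d39');crop('d39',170,150,310,270,5,'d39c')
go(393,-91,100,-79)
E
```

```text
time_s: 35.65
eef_pos: [373.1, 250.1, 102.9]
ee_rot: [-0.024, 0.027, 0.707, -0.706]
force: [-0.3, 0.7, -1.6]
grip_width: 0.245
tcp [371.8 249.6 100.6] jaw -94.2 alts [  15.2 -164.8] turn rv [-0.    -0.265  0.001] | after-turn shift [ 44.1   0.6 338.4] | now shift [-46.1   0.7 338.1] j6 1.97 j1 0.33 grip 21.5 F [-0.1 -0.3 -0.7] t 35.75
```

View pics/w39.png

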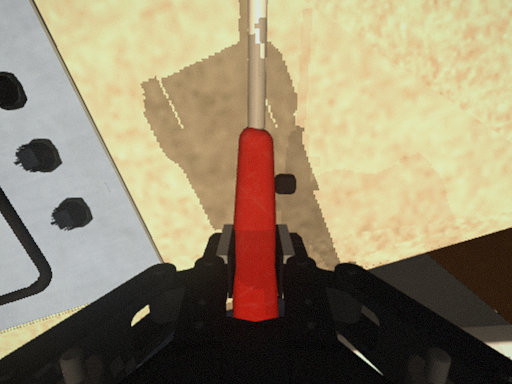

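View pics/d39c.png

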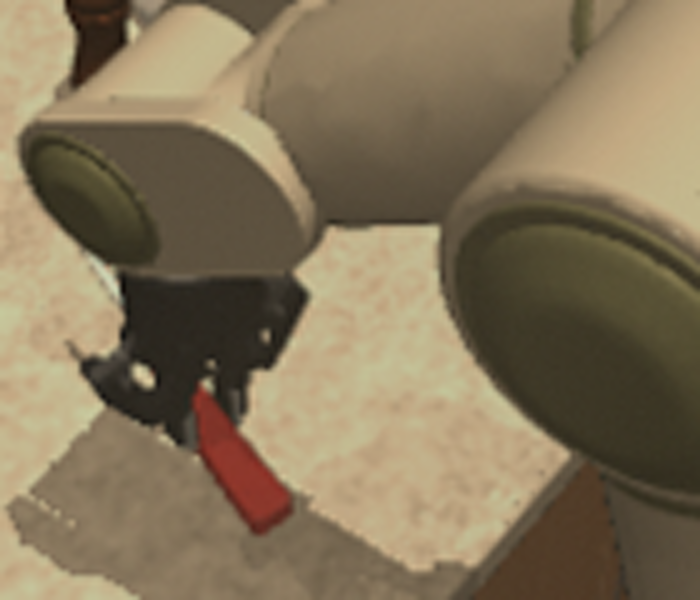

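```bash
python3 -m handwheel '[{"grip":12,"tx":0,"ty":0,"tz":0,"wx":0,"wy":-0.09,"wz":0},{"grip":12,"tx":0,"ty":0,"tz":0,"wx":0,"wy":-0.09,"wz":0},{"grip":12,"tx":0,"ty":0,"tz":0,"wx":0,"wy":-0.085,"wz":0},{"grip":12,"tx":4.9,"ty":0,"tz":37.6,"wx":0,"wy":0,"wz":0},{"grip":12,"tx":4.9,"ty":0,"tz":37.6,"wx":0,"wy":0,"wz":0},{"grip":12,"tx":4.9,"ty":0,"tz":37.6,"wx":0,"wy":0,"wz":0},{"grip":12,"tx":4.9,"ty":0,"tz":37.6,"wx":0,"wy":0,"wz":0},{"grip":12,"tx":4.9,"ty":0,"tz":37.6,"wx":0,"wy":0,"wz":0},{"grip":12,"tx":4.9,"ty":0,"tz":37.6,"wx":0,"wy":0,"wz":0},{"grip":12,"tx":4.9,"ty":0,"tz":37.6,"wx":0,"wy":0,"wz":0}]' 60
python3 -m handwheel '[{"grip":12,"tx":4.9,"ty":0,"tz":37.6,"wx":0,"wy":0,"wz":0},{"grip":12,"tx":4.9,"ty":0,"tz":37.6,"wx":0,"wy":0,"wz":0},{"grip":12,"tx":0,"ty":0,"tz":0,"wx":0,"wy":0,"wz":0},{"grip":12,"tx":0,"ty":0,"tz":0,"wx":0,"wy":0,"wz":0}]' 60
python3 - <<'E'
from h import *
for n in('wrist','scene','side'): cap(n,n[0]+'40')
go(393,-91.6,-12,-79)
crop('s40',200,140,360,260,5,'s40c'); crop('s40',220,130,400,250,4,'s40c')
E
```

```text
time_s: 36.58
eef_pos: [387.8, -16.7, 100.2]
ee_rot: [0.067, -0.068, 0.704, -0.703]
force: [0.9, 0.8, -0.8]
grip_width: 0.248
time_s: 36.92
eef_pos: [392.8, -91.9, 100.1]
ee_rot: [0.066, -0.067, 0.705, -0.703]
force: [0.0, 0.7, -0.3]
grip_width: 0.248
tcp [393.  -89.7 100.6] jaw -78.9 alts [-1.000e-01  1.799e+02] turn rv [0.001 0.001 0.001] | after-turn shift [  0.4 112.6   1.9] | now shift [  0.2 112.6   2.1] j6 0.86 j1 -0.52 grip 21.2 F [ 0.   0.6 -0.5] t 37.07
```

View pics/w40.png

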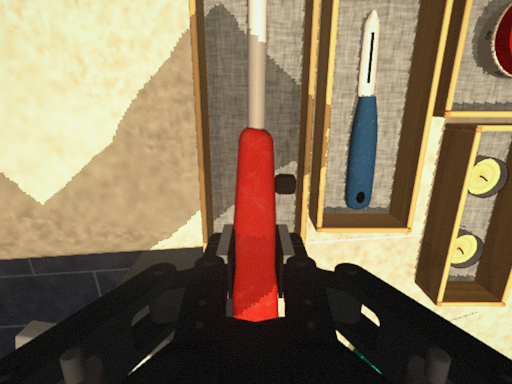

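View pics/s40.png

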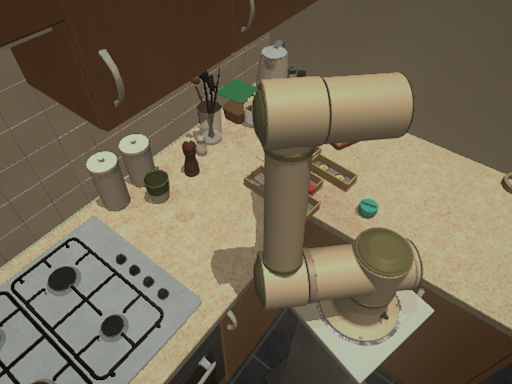

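Run:
```python
from h import *
c=ld('w38'); P=lambda u,v,z: px2w(c,u,v,z)[:2].round(1)
T=np.array([372.5,249.8])
for uv,z,n in [((256,128),14,'junction y-19'),((285,175),6,'trigger front? y5'),((285,192),6,'trigger back y15'),((256,319),16,'body end?')]:
    p=P(*uv,z); print(n,p,np.linalg.norm(p-T))
c=ld('w34'); p=px2w(c,252,25,9); print('peeler tip',p, np.linalg.norm(p[:2]-np.array([451,-181.5])), 'shoulder',np.linalg.norm(px2w(c,254,168,18)[:2]-np.array([451,-181.5])))
c=ld('w40'); a=np.radians(11); u=np.array([np.cos(a),np.sin(a)]); v=np.array([-u[1],u[0]]); Q=lambda x,y:px2w(c,x,y,40)[:2]
print('med',Q(318,230)+101*u-43*v,Q(410,232)+101*u+43*v)
crop('w40',190,0,420,250,2.4,'w40c'); crop('side0',270,150,340,220,8,'x'); crop('s40',240,150,340,230,7,'s40d')
```

```text
junction y-19 [435.2 245.8] 62.82746214833127
trigger front? y5 [409.6 232.4] 40.97767684971907
trigger back y15 [400.3 232.7] 32.6381678407352
body end? [328.5 253.3] 44.13898503590675
peeler tip [ 557.76956732 -158.13532317    9.        ] 109.29615102434856 shoulder 43.270336242678724
med [ 478.96293875 -175.03215191] [ 476.20212561 -171.87027394]
```

View pics/s40d.png

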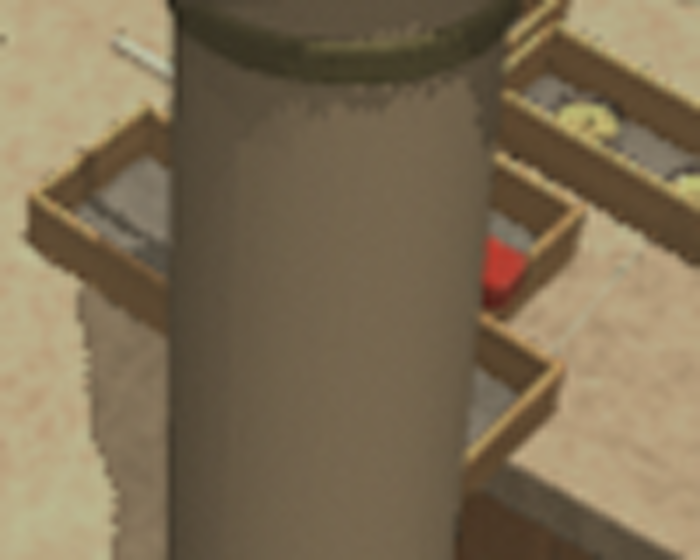

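Run:
```python
from h import *
c=ld('s40'); 
def Q(x,y,z): return px2w(c,(x+.5)/7-.5+240,(y+.5)/7-.5+150,z)[:2]
a=np.radians(11); u=np.array([np.cos(a),np.sin(a)]); v=np.array([-u[1],u[0]])
print('tip',Q(115,40,127),'exp',np.array([393,-89.7])+167*u+2*v)
print('end',Q(505,285,123),'exp',np.array([393,-89.7])-77*u)
C=[Q(30,200,40)-136*u-47*v,Q(150,105,40)-136*u+47*v,Q(565,365,40)+136*u+47*v]; print(C,np.mean(C,0))
```

```text
tip [555.15834926 -58.93806217] exp [556.55012165 -55.87164341]
end [ 322.67061864 -104.41750004] exp [ 317.41470687 -104.39229264]
[array([433.98036249, -80.72895483]), array([433.25289159, -81.20624876]), array([438.22873953, -79.35203633])] [435.15399787 -80.42907997]
```

```bash
python3 -m handwheel '[{"grip":12,"tx":0,"ty":20,"tz":1,"wx":0,"wy":0,"wz":0},{"grip":12,"tx":0,"ty":25,"tz":0,"wx":0,"wy":0,"wz":0},{"grip":12,"tx":0,"ty":17,"tz":0,"wx":0,"wy":0,"wz":0},{"grip":12,"tx":0,"ty":0,"tz":0,"wx":0,"wy":0,"wz":0},{"grip":12,"tx":0,"ty":0,"tz":0,"wx":0,"wy":0,"wz":0}]' 60
python3 - <<'E'
from h import *
cap('wrist','w41');cap('side','d41');cap('scene','s41')
go(393.3,-90.6,-12,-79)
crop('d41',240,150,340,230,7,'d41c'); crop('s41',230,150,360,250,6,'s41c')
E
```

```text
time_s: 37.48
eef_pos: [393.4, -90.7, 39.1]
ee_rot: [0.068, -0.069, 0.704, -0.703]
force: [0.4, -0.0, -0.4]
grip_width: 0.252
tcp [394.4 -91.7  40.3] jaw -79.0 alts [ -0. 180.] turn rv [-0.001  0.001 -0.001] | after-turn shift [ 0.9 52.3 -1.3] | now shift [ 0.9 52.3 -1.4] j6 0.86 j1 -0.52 grip 21.1 F [ 0.1 -0.1 -0.7] t 37.63
```

View pics/w41.png

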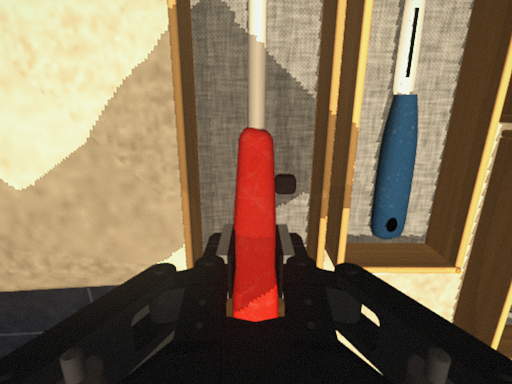

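View pics/d41c.png

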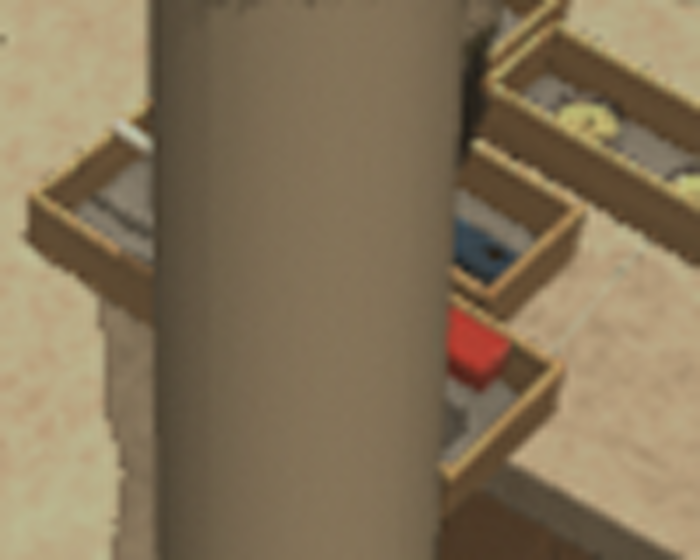

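View pics/s41c.png

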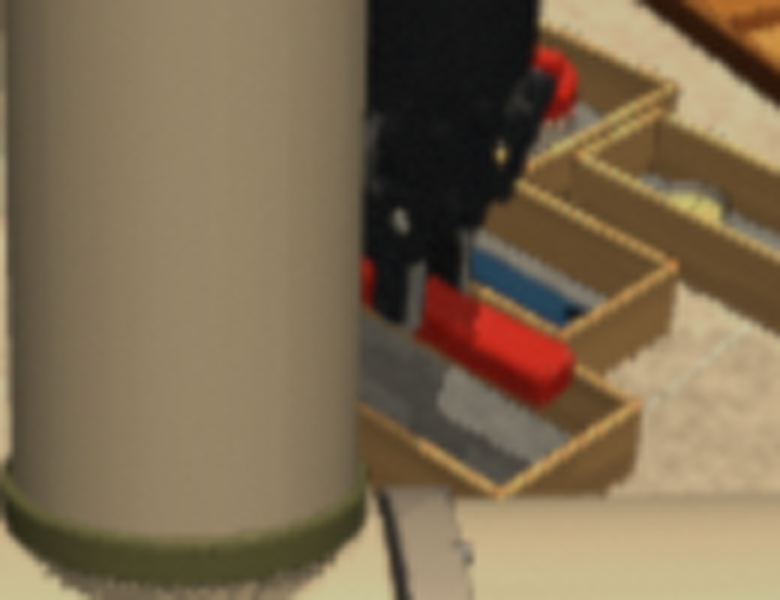

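Run:
```python
from h import *
a=np.radians(11); u=np.array([np.cos(a),np.sin(a)]); v=np.array([-u[1],u[0]])
c=ld('d41'); Q=lambda x,y,z: px2w(c,(x+.5)/7-.5+240,(y+.5)/7-.5+150,z)[:2]@u
fw=[Q(32,198,40),Q(150,103,40)]; nw=[Q(565,367,40)]
print('side: far outer u',fw,'near outer',nw,'tip',Q(115,126,66),'handle end top',Q(493,363,75), 'T',np.array([393.8,-91.2])@u)
c=ld('s41'); S=lambda x,y,z: px2w(c,(x+.5)/6-.5+230,(y+.5)/6-.5+150,z)[:2]@u
print('scene: near outer u',S(640,403,40),S(500,494,40),'handle end top/bottom edge',S(560,355,75),S(560,397,58))
```

```text
side: far outer u [np.float64(546.7876021941163), np.float64(546.7780178347821)] near outer [np.float64(278.31419907503386)] tip 532.8569384758779 handle end top 292.33955297047316 T 369.1630044633492
scene: near outer u 281.91970746249325 283.0709702026353 handle end top/bottom edge 299.12882782060774 293.9349799107322
```

Side-camera gaps are 9 mm at both ends, so the lighter is centred. Lowering.

```bash
python3 -m handwheel '[{"grip":12,"tx":0,"ty":15,"tz":0,"wx":0,"wy":0,"wz":0},{"grip":12,"tx":0,"ty":15,"tz":0,"wx":0,"wy":0,"wz":0},{"grip":12,"tx":0,"ty":11,"tz":0,"wx":0,"wy":0,"wz":0},{"grip":12,"tx":0,"ty":6,"tz":0,"wx":0,"wy":0,"wz":0},{"grip":12,"tx":0,"ty":3.5,"tz":0,"wx":0,"wy":0,"wz":0},{"grip":12,"tx":0,"ty":0,"tz":0,"wx":0,"wy":0,"wz":0},{"grip":12,"tx":0,"ty":0,"tz":0,"wx":0,"wy":0,"wz":0}]' 60
python3 - <<'E'
from h import *
cap('wrist','w42');cap('side','d42')
go(393.3,-90.6,-12.5,-79)
crop('d42',240,150,340,230,7,'d42c')
E
```

```text
time_s: 38.22
eef_pos: [394.1, -92.0, -10.6]
ee_rot: [-0.068, 0.067, -0.704, 0.704]
force: [0.8, 0.2, -0.2]
grip_width: 0.247
tcp [394.2 -92.  -10.6] jaw -79.0 alts [   0. -180.] turn rv [-0.001 -0.    -0.001] | after-turn shift [ 0.6  1.9 -1.5] | now shift [ 0.6  1.9 -1.6] j6 0.86 j1 -0.52 grip 21.4 F [ 0.1  0.  -0.4] t 38.32
```

View pics/d42c.png

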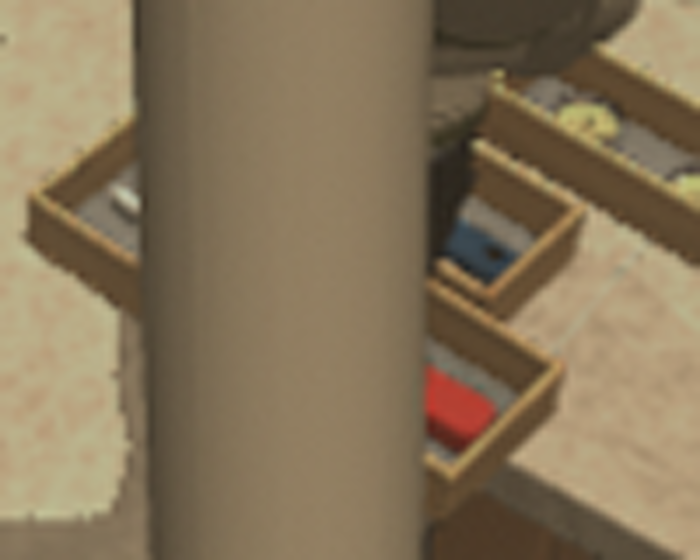

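View pics/w42.png

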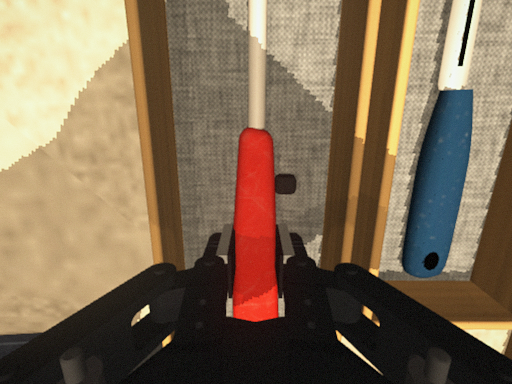

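Tip and handle are both inside the walls. I'll lower the last 2 mm, release to 40 mm and rise.

```bash
python3 -m handwheel '[{"grip":12,"tx":0,"ty":2,"tz":0,"wx":0,"wy":0,"wz":0},{"grip":12,"tx":0,"ty":0.5,"tz":0,"wx":0,"wy":0,"wz":0},{"grip":38,"tx":0,"ty":0,"tz":0,"wx":0,"wy":0,"wz":0},{"grip":38,"tx":0,"ty":0,"tz":0,"wx":0,"wy":0,"wz":0},{"grip":38,"tx":0,"ty":0,"tz":0,"wx":0,"wy":0,"wz":0},{"grip":38,"tx":0,"ty":-8,"tz":0,"wx":0,"wy":0,"wz":0},{"grip":38,"tx":0,"ty":-20,"tz":0,"wx":0,"wy":0,"wz":0},{"grip":38,"tx":0,"ty":-35,"tz":0,"wx":0,"wy":0,"wz":0},{"grip":38,"tx":0,"ty":-35,"tz":0,"wx":0,"wy":0,"wz":0},{"grip":38,"tx":0,"ty":-40,"tz":0,"wx":0,"wy":0,"wz":0}]' 60
python3 -m handwheel '[{"grip":38,"tx":0,"ty":-40,"tz":0,"wx":0,"wy":0,"wz":0},{"grip":38,"tx":0,"ty":-40,"tz":0,"wx":0,"wy":0,"wz":0},{"grip":38,"tx":20,"ty":-20,"tz":20,"wx":0,"wy":0,"wz":0},{"grip":38,"tx":20,"ty":0,"tz":20,"wx":0,"wy":0,"wz":0},{"grip":38,"tx":0,"ty":0,"tz":20,"wx":0,"wy":0,"wz":0},{"grip":38,"tx":0,"ty":0,"tz":0,"wx":0,"wy":0,"wz":0},{"grip":38,"tx":0,"ty":0,"tz":0,"wx":0,"wy":0,"wz":0}]'
python3 - <<'E'
from h import *
cap('wrist','w43');cap('side','d43');cap('scene','s43')
go(393.3,-90.6,-12.5,-79)
E
```

```text
time_s: 39.15
eef_pos: [392.9, -91.3, 126.0]
ee_rot: [0.067, -0.068, 0.704, -0.704]
force: [1.7, -0.3, -0.5]
grip_width: 0.447
time_s: 39.73
eef_pos: [365.7, -158.5, 224.6]
ee_rot: [0.067, -0.067, 0.704, -0.704]
force: [1.3, 0.2, 0.0]
grip_width: 0.44
tcp [ 365.9 -157.5  224.3] jaw -79.0 alts [ -0. 180.] turn rv [0.    0.001 0.   ] | after-turn shift [-39.7 236.8 -60.5] | now shift [-39.8 236.8 -60.3] j6 0.68 j1 -0.7 grip 38.3 F [ 0.2  0.1 -0.6] t 39.88
```

View pics/w43.png

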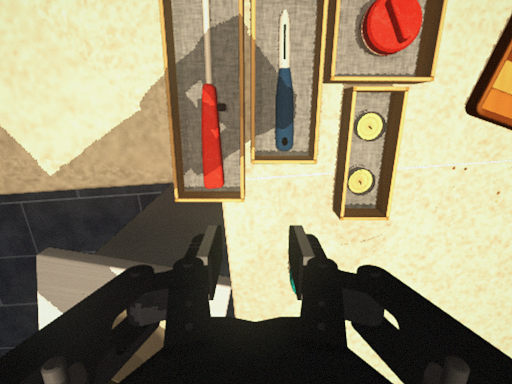

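View pics/s43.png

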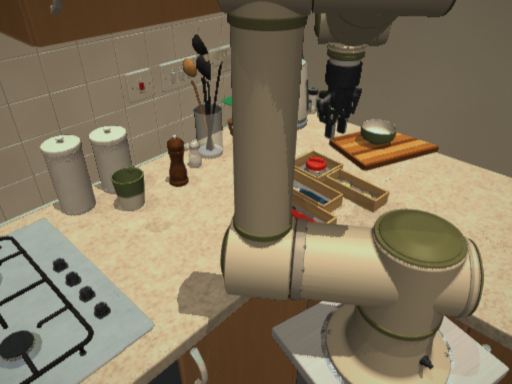

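```bash
python3 -m handwheel '[{"grip":38,"tx":-35,"ty":-10,"tz":0,"wx":0,"wy":0,"wz":0},{"grip":38,"tx":-35,"ty":-10,"tz":0,"wx":0,"wy":0,"wz":0},{"grip":38,"tx":-35,"ty":-10,"tz":0,"wx":0,"wy":0,"wz":0},{"grip":38,"tx":-30,"ty":-10,"tz":0,"wx":0,"wy":0,"wz":0},{"grip":38,"tx":0,"ty":0,"tz":0,"wx":0,"wy":0,"wz":0},{"grip":38,"tx":0,"ty":0,"tz":0,"wx":0,"wy":0,"wz":0},{"grip":38,"tx":0,"ty":0,"tz":0,"wx":0,"wy":0,"wz":0}]'
python3 - <<'E'
from h import *
cap('wrist','w44'); crop('w44',60,0,460,290,2,'w44c')
E
```

```text
time_s: 40.47
eef_pos: [497.9, -131.9, 263.8]
ee_rot: [0.068, -0.069, 0.704, -0.704]
force: [-0.4, -0.9, -0.5]
grip_width: 0.443
```

View pics/w44c.png

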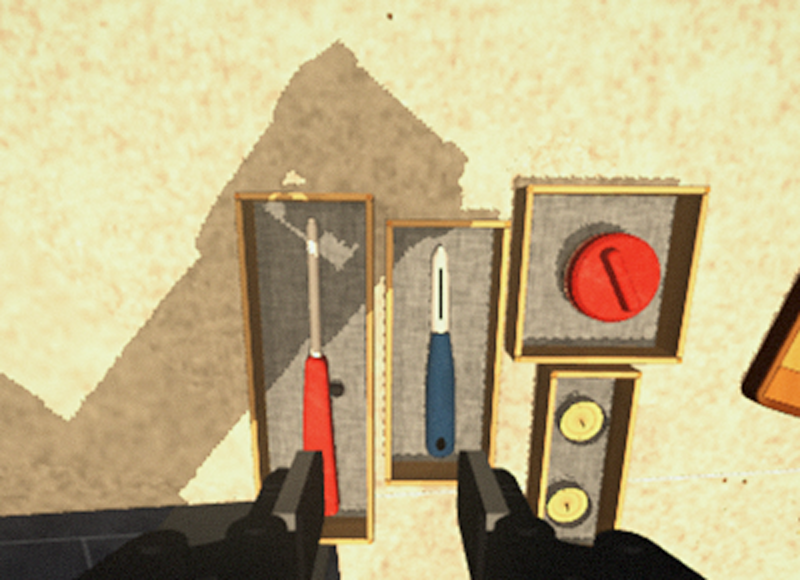

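Run:
```python
from h import *
c=ld('w44'); Q=lambda x,y,z: px2w(c,(x+.5)/2-.5+60,(y+.5)/2-.5,z)[:2]
a=np.radians(11); u=np.array([np.cos(a),np.sin(a)]); v=np.array([-u[1],u[0]])
C=np.mean([Q(236,194,40)-136*u-47*v,Q(373,197,40)-136*u+47*v,Q(373,543,40)+136*u+47*v],0)
t,e=Q(312,219,13),Q(328,515,18); m=(t+e)/2; print('lighter',C,(m-C)@u,(m-C)@v,np.linalg.norm(t-e))
C=np.mean([Q(387,222,40)-101*u-43*v,Q(510,223,40)-101*u+43*v,Q(490,485,40)+101*u+43*v],0)
t,e=Q(440,244,9),Q(440,457,16); m=(t+e)/2; print('peeler',C,(m-C)@u,(m-C)@v,np.linalg.norm(t-e))
C=np.mean([Q(527,187,40)-62*u-62*v,Q(709,188,40)-62*u+62*v,Q(682,362,40)+62*u+62*v],0); m=Q(617,277,47); print('timer',(m-C)@u,(m-C)@v)
C=np.mean([Q(549,371,40)-87*u-34*v,Q(640,370,40)-87*u+34*v],0)
for p in ((582,421),(568,504)): m=Q(*p,19.5); print('tl',m,(m-C)@u,(m-C)@v)
for n in('scene0','s43'):
  crop(n,100,120,220,220,5,n+'m')
a=cv2.imread('pics/scene0m.png');b=cv2.imread('pics/s43m.png'); print('bystander diff',np.abs(a.astype(int)-b)[:].mean())
print({k:np.round(v,3) for k,v in sense().items() if k in('force','time_s','dq')})
```

```text
lighter [438.6203256  -82.24616394] -0.6660133000439101 -4.070291548976637 240.0713046279494
peeler [ 474.4392963  -174.17689759] -0.7885334497917255 -0.7203661519020647 169.69188195322414
timer 2.3617386090060926 -3.7348352171057804
tl [ 444.85400522 -296.89884538] 39.427543822124086 -2.553121229159869
tl [ 371.30916182 -306.96425504] -34.68664436434265 1.5994167252276832
bystander diff 7.932962222222222
{'time_s': np.float64(40.517), 'dq': array([-0.011, -0.009,  0.002,  0.001, -0.002, -0.001]), 'force': array([-1.143, -0.069,  0.163])}
```

```bash
python3 -m handwheel '[{"grip":38,"tx":0,"ty":0,"tz":0,"wx":0,"wy":0,"wz":0},{"grip":38,"tx":0,"ty":0,"tz":0,"wx":0,"wy":0,"wz":0}]'; python3 -c "
from h import *
print(ctrl.finish_job())"
```

```text
time_s: 40.68
eef_pos: [497.8, -132.7, 264.4]
ee_rot: [0.067, -0.068, 0.704, -0.704]
force: [-0.4, -0.2, -0.3]
grip_width: 0.445
the job is handed in; nothing more can be done
None
```

All five things are in their own trays and let go, and I handed the job in at about 40.7 s; the hand-in gives no verdict.

The last wrist picture put every thing within its horizontal limits; heights and tilts I judged only by eye, and everything looked flat:

| Thing | Offset from tray centre (along, across) |
|---|---|
| Lighter | -1, -4 mm |
| Peeler | -1, -1 mm |
| Timer | 2, -4 mm |
| Tealight 1 | 39, -3 mm |
| Tealight 2 | -35, 2 mm |

The mill and mug look unmoved in the last scene picture, at the same pixels as at the start. The pixel difference over that patch was 7.9 grey levels on average. I put that down to the arm's shadow but did not trace it further.

- **Failed grasps:** The fingers closed above the first tealight twice and once on top of the peeler handle, pressing it with about 20 N. The real fingertips sit roughly 20–25 mm behind the reported TCP, so I went lower and the grasps then held.
- **Camera disagreement:** The wrist and fixed cameras differed by a few millimetres, up to about 9 mm on tray positions early on. I relied mainly on the wrist camera, which agreed with a placed tealight to within 1 mm.

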